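# Pack the column end flanges into their carrier and latch them down

## Robot

A 7-joint arm with a two-finger parallel gripper is mounted at the origin on a cart in front of the work surface, level with it; the furniture and walls round the work are solid. World frame = base frame: x ahead of the robot, y to its left, z up, the work surface at z = 0. Lengths are in mm, angles in rad, forces in N, time in s.
With the tool pointing down it reaches from about 400 to 850 mm from the base axis. Payload 4.4 kg.
Tool frame: the origin (TCP) lies between the finger pads; the fingertips stand 22 mm ahead of it and the grasp point (between the pads) lies 3 mm ahead of it; y points along the fingers, x is the direction in which the jaws open and shut, and the axes are right-handed (so a half turn about y gives the same grasp; the last joint's range is limited). The gripper opens to 94 mm and grips with 3 to 60 N. Pads are 16 mm wide; open, the fingers measure 119 mm over their backs; the gripper's body (75 mm by 177 mm) begins 78 mm behind the grasp point.
Start: joints at [-1.304, 0.628, 0.038, 1.517, -0.027, 0.996, -0.02], TCP at [212.324, 614.359, 197.078] pointing down, gripper open.
Joint ranges: [-3.06, 3.06], [-0.37, 2.12], [-1.25, 1.32], [0.18, 2.47], [-1.1, 4.24], [0.23, 1.98], [-2.94, 2.94]. Speed limits (rad/s): [2.57, 2.57, 3.14, 3.14, 3.14, 3.14, 3.14].

## Interface

Orientations are given as a 3x3 rotation matrix whose columns are the frame's x, y, z axes.
In Python, from workcell import get_state, eyes, arm gives the robot as it stands. The module is installed in compiled form; this text tells all that it offers.
- The arm moves only by the tool servo_tool, never from a script. Its argument "moves" is one flat list of numbers, 7 for each row, row after row: the closure, from -1 (fully open) to 1 (shut), then the shift along the tool's x, y, z in m, then the turn, a rotation vector about the tool's x, y, z in rad. In form: [gripper, x, y, z, ax, ay, az, gripper, x, y, z, ax, ay, az, ...]. A call has exactly 5 rows; each row is the pose to reach, as a shift and turn from the pose commanded when the call began, along the tool's axes at that moment; what a row does not reach only later rows make up. A row lasts 1/10 s, in which the tool goes at most 50 mm and 8.59 degrees, less where a joint would pass 70% of its speed; a pose out of reach is approached as far as the arm can. A call with a gripper value outside its range is refused whole. The fingers move at their own pace and stop on an object; "newtons" is the grip in N (left out, the last holds). Time passes only in rows, so rows that repeat a pose let the fingers close, or fill a call up. It gives the time, the measured TCP pose, the force and the opening at its end, in the units of the state.
- get_state(): the state, without advancing time (a new reading comes with each control period).
- eyes.read_camera(name): name is "side" or "top" or "wrist"; returns (picture, depth): 384x512x3 uint8, blue, green, red; 384x512 float32, mm along the optical axis (not along the pixel's ray), 0 where there is no reading.
- eyes.camera_params(name): a dict with "fx", "fy", "cx", "cy" (pixels), "R" (3x3) and "t" (3): a world point X has camera coordinates R X + t. Camera axes: x right, y down, z forward; pixel columns grow to the right and rows downward; lengths in mm; the calibration is good to about 2 mm. A picture is of the moment at which its call begins: read the wrist's pose just before it. camera_params takes no time and is no camera call; for the wrist camera it gives the pose at the moment of the call.
- arm.hand_in(): hands the job in, once; it reports no verdict.
Trained networks look in the newest picture that a camera, given by its name, has taken for a name from the list of things; names that differ only in an ending like _2 or _b are one class to them, and where a whole thing is asked for, a point or a joint stands for the part that bears it (a point fixed in the world has none). Each returns a list of dicts, best first, with "p" (0 to 1); they miss things now and then, are a little off and sometimes report something else, mostly with a low value. They report only what shows in the picture. A call takes as long as a camera call. They do not tell look-alikes from the thing itself.
- eyes.boxes_of(camera, target): "extent" ([left, top, right, bottom] in pixels, round what is visible of it).
- eyes.tip_of(camera, target): "location" ([column, row] in pixels: a listed point, or the origin of a listed thing).
The state is a dict: "clock": time; "joint_pos": joint angles; "joint_velocities": joint speeds; "tau": joint torques, N m; "tool_pos": TCP position; "tool_rot": TCP orientation; "contact_force": force on the tool from outside, world axes, zero at the start; "ft_torque": the same for the moment, N m; "gripper_width": finger opening in mm.
Only numpy, scipy, OpenCV 4.12 (cv2) and the standard library are available. Lean on these libraries where they do the work, as an engineer would, in place of code of your own. Each camera call takes 0.05 s, during which the arm holds its last target.

## Task

Pack the loose stainless column end flanges (three to five of them) into the aluminium carrier so that they travel without rattling: in one straight row, alternately hub up and hub down, pushed up tight so that the hub of each hub-down flange stands on the carrier floor beside the brim of its neighbour and its own brim overlaps it. The two hub-up flanges go in first with one hub-down flange between them, further hub-down flanges go on the outer ends of the row; keep each the way up it stands now. Then lay the hold-down bar along the row between the cheeks at both ends and turn both latch knobs clockwise over it until each has clicked past its detent. Leave the glassware beside the work alone.

Things in the scene. Friction and masses are not known exactly. Their poses are not given: they have to be found in the camera images.
- carrier: Fixed aluminium carrier, base plate 84 x 410 x 4 mm, long side roughly across the robot's view. Origin: centre of its underside; x across it (away from the robot), y along the row, z up. Outside each end wall stands a round latch housing, 38 mm across, centred at y = +-176 mm, top at z 41 mm, with a latch on it.
- row_floor (a point): Middle of the carrier's floor (4 mm above its underside), axes as the carrier. The row lies along y between low rails (inner faces x = +-35 mm, 5 mm high) and end walls (inner faces y = +-143 mm, 27 mm high). Five flanges (down, up, down, up, down) just fit; touching neighbours are 50 mm apart; 52 mm leaves easy room.
- bar_seat (a point): Where the middle of the seated bar's underside lies: on the flanges' tops, 28 mm above the floor, axes as the carrier. At each end (y = +-147 mm) two cheeks guide the bar sideways: inner faces x = +-26 mm, rising 8 mm above this height. The latch housings limit it endways (y = +-157 mm).
- flange_up_1: Steel column end flange, hat-shaped: round brim 64 mm across, 12 mm thick, with a round hub 36 mm across and 16 mm high on one face; 28 mm high in all, 0.3 kg. It stands HUB UP on its brim. Origin: centre of the underside; z up: brim z 0 to 12 mm, hub z 12 to 28 mm. Always present; starts on the free bench left of the carrier (x 0.38 to 0.56, y 0.14 to 0.37 m).
- flange_up_2: Steel column end flange, hat-shaped: round brim 64 mm across, 12 mm thick, with a round hub 36 mm across and 16 mm high on one face; 28 mm high in all, 0.3 kg. It stands HUB UP on its brim. Origin: centre of the underside; z up: brim z 0 to 12 mm, hub z 12 to 28 mm. Always present; starts on the free bench left of the carrier (x 0.38 to 0.56, y 0.14 to 0.37 m).
- flange_down_1: Same hat-shaped end flange, standing HUB DOWN on its hub, flat brim face with a white disc on top. Origin: centre of the underside (hub end); z up: hub (36 mm across) z 0 to 16 mm, brim (64 mm across) z 16 to 28 mm. 0.3 kg. One to three of these are present, on the bench left of the carrier.
- flange_down_2: Same hat-shaped end flange, standing HUB DOWN on its hub, flat brim face with a white disc on top. Origin: centre of the underside (hub end); z up: hub (36 mm across) z 0 to 16 mm, brim (64 mm across) z 16 to 28 mm. 0.3 kg. One to three of these are present, on the bench left of the carrier.
- flange_down_3: Same hat-shaped end flange, standing HUB DOWN on its hub, flat brim face with a white disc on top. Origin: centre of the underside (hub end); z up: hub (36 mm across) z 0 to 16 mm, brim (64 mm across) z 16 to 28 mm. 0.3 kg. One to three of these are present, on the bench left of the carrier.
- hold_bar: Loose hold-down bar: flat steel 44 x 304 x 8 mm with a round black handle above it (14 mm thick, grip part 80 mm long, axis along the bar 28 mm above the bar's underside, top at 35 mm) on two 12 mm posts 40 mm either side of the middle; 0.28 to 0.46 kg. Origin: centre of its underside; y along its length, z up.
- latch_left (a joint): Quarter-turn latch at the carrier's + y end: 0 rad open (tongue towards carrier + x) to 1.45 locked at its stop (tongue along the row, over the bar's end); grows clockwise seen from above. Starts at 0 to 0.15. Turns lightly to about 0.66, then a sprung ball resists (under 0.2 N m) until 1.0; past it the ball clicks it on to about 1.3 and holds it. Clicked: above 1.2.
- latch_right (a joint): Quarter-turn latch at the carrier's - y end: 0 rad open (tongue towards carrier - x) to 1.45 locked at its stop (tongue along the row, over the bar's end); grows clockwise seen from above. Starts at 0 to 0.15. Turns lightly to about 0.66, then a sprung ball resists (under 0.2 N m) until 1.0; past it the ball clicks it on to about 1.3 and holds it. Clicked: above 1.2.
- latch_left_grip (a point): Mid of the black wing grip, on the latch's turning axis (carrier y = +176 mm), 68 mm above the carrier's underside. Wing 14 mm thick, 46 mm long, from 53 to 79 mm high. Frame: z up, y along the wing and the steel tongue below it, x across (pinch along x). Tongue 14 mm wide, reach 34 mm, 43 to 48 mm high: passes 3 mm over a seated bar.
- latch_right_grip (a point): Mid of the black wing grip, on the latch's turning axis (carrier y = -176 mm), 68 mm above the carrier's underside. Wing 14 mm thick, 46 mm long, from 53 to 79 mm high. Frame: z up, y along the wing and the steel tongue below it, x across (pinch along x). Tongue 14 mm wide, reach 34 mm, 43 to 48 mm high: passes 3 mm over a seated bar.
- flask: Bystander: small conical glass flask, 64 mm across, 102 mm high, at the right of the carrier. Origin at its foot. Leave it alone.
- beaker: Bystander: small glass beaker, 54 mm across, 68 mm high, at the right of the carrier. Origin at its foot. Leave it alone.
Not all that is in view belongs to the job. Leave any turquoise look-alike of the flange_up_2 alone.

How it is judged (in metres and radians):
On the way, in this order (a step that is already met when the one before it is completed fails the run):
1. all the flanges present stand packed in the carrier, alternately up and down and nested (x of flange_up_1 in the frame of carrier between -0.009 and 0.009 m and z of flange_up_1 in the frame of carrier between 0.001 and 0.008 m and angle between each of flange_up_1, flange_up_2, flange_down_1, flange_down_2, flange_down_3's own z axis and vertical below 0.06 rad and x of flange_up_2 in the frame of carrier between -0.009 and 0.009 m and z of flange_up_2 in the frame of carrier between 0.001 and 0.008 m and x of flange_down_1 in the frame of carrier between -0.011 and 0.011 m and z of flange_down_1 in the frame of carrier between 0.001 and 0.008 m and (horizontal distance between flange_down_1 and flange_up_1 below 0.057 m or horizontal distance between flange_down_1 and flange_up_2 below 0.057 m) and x of flange_down_2 in the frame of carrier between -0.011 and 0.011 m and z of flange_down_2 in the frame of carrier between 0.001 and 0.008 m and (horizontal distance between flange_down_2 and flange_up_1 below 0.057 m or horizontal distance between flange_down_2 and flange_up_2 below 0.057 m) and x of flange_down_3 in the frame of carrier between -0.011 and 0.011 m and z of flange_down_3 in the frame of carrier between 0.001 and 0.008 m and (horizontal distance between flange_down_3 and flange_up_1 below 0.057 m or horizontal distance between flange_down_3 and flange_up_2 below 0.057 m) and ((horizontal distance between flange_down_1 and flange_up_1 below 0.057 m and horizontal distance between flange_down_1 and flange_up_2 below 0.057 m) or (horizontal distance between flange_down_2 and flange_up_1 below 0.057 m and horizontal distance between flange_down_2 and flange_up_2 below 0.057 m) or (horizontal distance between flange_down_3 and flange_up_1 below 0.057 m and horizontal distance between flange_down_3 and flange_up_2 below 0.057 m))), for 0.3 s.
2. the hold-down bar lies on the packed row between the cheeks (all of step 1 and x of hold_bar in the frame of carrier between -0.009 and 0.009 m and y of hold_bar in the frame of carrier between -0.009 and 0.009 m and z of hold_bar in the frame of carrier between 0.028 and 0.036 m and angle between the y axis of hold_bar and the y axis of carrier, either way round below 0.05 rad and angle between hold_bar's own z axis and vertical below 0.04 rad), for 0.3 s.
3. both latches are turned past their click, over the bar (value of joint each of latch_left, latch_right above 1.2 rad and x of hold_bar in the frame of carrier between -0.009 and 0.009 m and y of hold_bar in the frame of carrier between -0.009 and 0.009 m and z of hold_bar in the frame of carrier between 0.028 and 0.036 m and angle between the y axis of hold_bar and the y axis of carrier, either way round below 0.05 rad and angle between hold_bar's own z axis and vertical below 0.04 rad), for 0.3 s.
At the end, for the whole second after the job is handed in: Flanges upright on the carrier floor, within 9 mm (hub up) or 11 mm (hub down) of its middle line; one hub-down within 57 mm of both hub-ups, other hub-downs within 57 mm of one; bar level on the row, centred within 9 mm, in line within 0.05 rad; latches above 1.2 rad; all at rest (all of step 1 and all of step 3 and linear speed of each of flange_up_1, flange_up_2, flange_down_1, flange_down_2, flange_down_3, hold_bar below 0.02 m/s); the robot touches nothing.
It fails at once if the flask or the beaker is pushed aside by more than 30 mm or tipped (distance of any of flask, beaker from where it was at the start of the episode above 0.03 m or angle between any of flask, beaker's own z axis and vertical above 0.4 rad).
Of flange_down_1, flange_down_2, flange_down_3 only 1 to 3 are there at a start; the rules pass over those that are not, and their reading is None.
At some moment in a run one of flange_up_1, flange_up_2, hold_bar may be knocked a few centimetres aside while the robot is not near it.
It also fails if it takes over 210 s, if anything falls off the work surface, if the arm or the gripper's body presses on something with over 40 N, if the wrist force passes 120 N, or if a joint passes its speed limit or range.

## Working session

There is one attempt and no reset: what is moved stays moved. The work goes in short steps, Python scripts to look and compute and a tool call to move; the robot and the scene stay as the last step left them, time stands still between calls to the robot, and variables do not carry over. Pictures are saved under pics/ and viewed, and the job is handed in when it is done.

Besides the shell and the picture viewer there is one more tool, called after "Call:" as name(argument=value, ...) on one line, values as JSON. servo_tool: Moves the arm, as the interface text tells. Its arguments: {"type":"object","properties":{"moves":{"type":"array","items":{"type":"number"}},"newtons":{"type":"number"}},"required":["moves"]}

```bash
mkdir -p pics
cat > h.py <<'E'
import numpy as np, cv2
from workcell import get_state, eyes, arm
def snap(n,f):
    p,d=eyes.read_camera(n); cv2.imwrite('pics/'+f,p); return p,d,eyes.camera_params(n)
def unproj(c,u,v,z):  # z depth
    X=np.array([(u-c['cx'])/c['fx']*z,(v-c['cy'])/c['fy']*z,z]); return np.array(c['R']).T@(X-np.array(c['t']))
def onplane(c,u,v,h):
    R=np.array(c['R']);t=np.array(c['t']); o=-R.T@t; d=R.T@np.array([(u-c['cx'])/c['fx'],(v-c['cy'])/c['fy'],1]); return o+d*(h-o[2])/d[2]
def proj(c,X):
    q=np.array(c['R'])@np.array(X)+np.array(c['t']); return q[0]/q[2]*c['fx']+c['cx'],q[1]/q[2]*c['fy']+c['cy']
E
python3 - <<'E'
from h import *
for n in ('top','side','wrist'):
    p,d,c=snap(n,n+'0.png'); print(n,c['fx'],np.round(c['R'],3).tolist(),np.round(c['t']))
s=get_state(); print(s['clock'],s['tool_pos'],np.round(s['tool_rot'],3).tolist(),s['contact_force'],s['gripper_width'])
E
```

```text
top 402.92672396892647 [[0.019, -0.996, 0.081], [-0.987, -0.032, -0.155], [0.157, -0.077, -0.985]] [ -31.  519. 1375.]
side 397.6354920107195 [[0.399, -0.917, 0.011], [-0.674, -0.301, -0.675], [0.622, 0.262, -0.738]] [-216.  404. 1237.]
wrist 306.589851246973 [[0.326, 0.945, -0.001], [0.909, -0.313, 0.276], [0.261, -0.091, -0.961]] [-650.  -28.  392.]
0.15 [212.17628342 613.86992629 196.38368982] [[0.327, -0.0, -0.945], [0.945, -0.001, 0.327], [-0.001, -1.0, -0.0]] [-0.10981785 -0.25218768 -1.01046561] 94.06030170786029
```

View images.

View pics/top0.png

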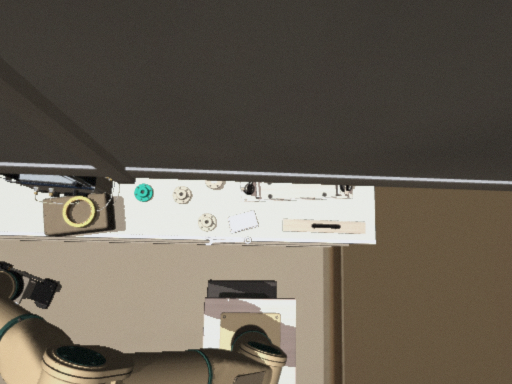

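View pics/side0.png

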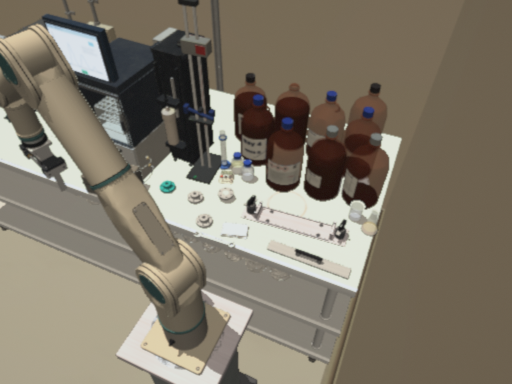

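View pics/wrist0.png

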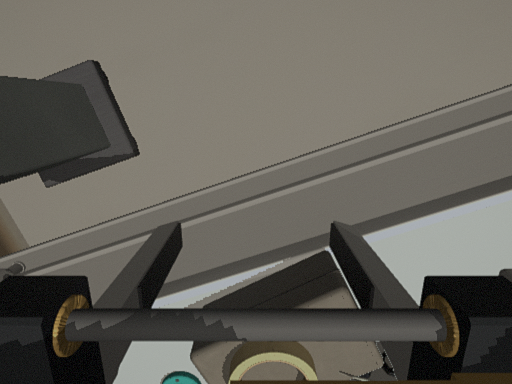

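Run:
```python
import cv2
p=cv2.imread('pics/top0.png');q=cv2.imread('pics/side0.png')
cv2.imwrite('pics/t0c.png',cv2.resize(p[165:255,120:380],None,fx=3,fy=3,interpolation=2))
cv2.imwrite('pics/s0c.png',cv2.resize(q[130:285,145:400],None,fx=3,fy=3,interpolation=2))
```

```text
(no output)
```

View pics/t0c.png

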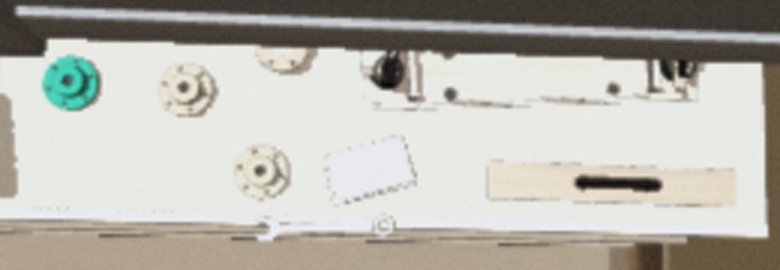

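View pics/s0c.png

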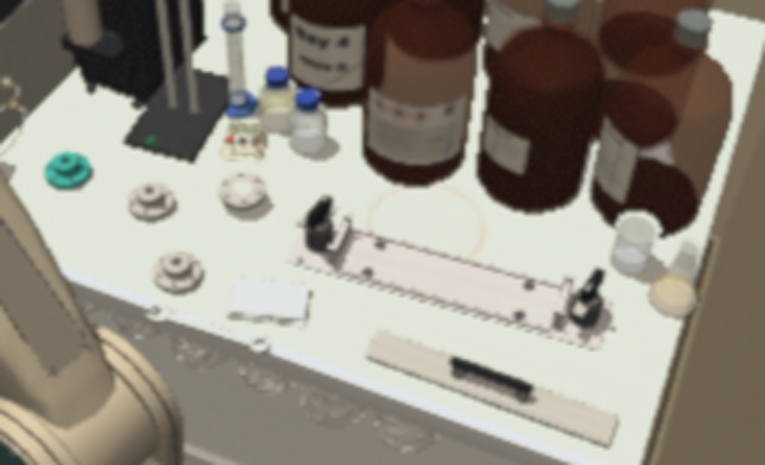

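Run:
```python
from h import *
for n in ('side','top'):
    p,d=eyes.read_camera(n);c=eyes.camera_params(n)
    for t in ('flange_up_1','flange_down_1','hold_bar','carrier','row_floor','latch_left_grip','latch_right_grip','flask','beaker'):
        for r in eyes.tip_of(n,t)[:4]:
            u,v=r['location']; h={'hold_bar':0,'row_floor':4,'latch_left_grip':68,'latch_right_grip':68}.get(t,0)
            ui,vi=int(u),int(v)
            print(n,t,round(r['p'],2),np.round([u,v]),np.round(onplane(c,u,v,h)), np.round(unproj(c,u,v,d[vi,ui])) if 0<=vi<384 and 0<=ui<512 else '')
print(get_state()['clock'])
```

```text
side flange_up_1 0.71 [196. 202.] [483. 240.   0.] [477. 236.   8.]
side flange_up_1 0.61 [167. 188.] [505. 388.   0.] [493. 377.  15.]
side flange_up_1 0.53 [205. 220.] [412. 160.   0.] [395. 148.  25.]
side flange_down_1 0.69 [221. 195.] [557. 161.   0.] [536. 149.  26.]
side flange_down_1 0.59 [251. 201.] [580.  37.   0.] [520.  11.  71.]
side hold_bar 0.81 [307. 258.] [ 408. -257.    0.] [ 404. -258.    6.]
side hold_bar 0.49 [194. 200.] [490. 249.   0.] [482. 243.  11.]
side carrier 0.75 [295. 222.] [ 549. -159.    0.] [ 548. -159.    1.]
side row_floor 0.73 [293. 224.] [ 533. -159.    4.] [ 537. -158.   -1.]
side latch_left_grip 0.45 [252. 200.] [525.  11.  68.] [521.  10.  72.]
side latch_right_grip 0.49 [339. 225.] [ 543. -327.   68.] [ 534. -328.   79.]
side flask 0.53 [368. 230.] [ 624. -429.    0.] [ 604. -428.   23.]
side beaker 0.73 [355. 216.] [ 670. -366.    0.] [ 641. -367.   33.]
top flange_up_1 0.62 [208. 220.] [419. 157.   0.] [417. 156.  18.]
top flange_up_1 0.55 [183. 197.] [498. 248.   0.] [494. 245.  28.]
top flange_up_1 0.53 [145. 191.] [515. 381.   0.] [ 297.   92. 1437.]
top flange_down_1 0.57 [183. 196.] [500. 247.   0.] [497. 244.  27.]
top flange_down_1 0.48 [217. 180.] [562. 129.   0.] [ 331.   97. 1252.]
top hold_bar 0.87 [325. 227.] [ 403. -267.    0.] [ 401. -259.   30.]
top hold_bar 0.33 [298. 187.] [ 549. -166.    0.] [ 549. -165.    5.]
top carrier 0.78 [295. 188.] [ 543. -156.    0.] [ 543. -155.    2.]
top row_floor 0.93 [301. 184.] [ 557. -176.    4.] [ 555. -174.   11.]
top latch_left_grip 0.57 [245. 185.] [536.  30.  68.] [541.  28.  40.]
top latch_right_grip 0.44 [346. 182.] [ 558. -326.   68.] [ 331.   37. 1256.]
1.15
```

```bash
cat >> h.py <<'E'
from scipy.spatial.transform import Rotation as Ro
def go(pos,yaw=None,s=None):
    """print shift in tool frame to reach world TCP pos with tool x at world yaw (tool y down)"""
    s=s or get_state(); R=np.array(s['tool_rot']); p=np.array(s['tool_pos'])
    d=R.T@(np.array(pos)-p)/1000
    rv=np.zeros(3)
    if yaw is not None:
        x=np.array([np.cos(yaw),np.sin(yaw),0]);y=np.array([0,0,-1.]);z=np.cross(x,y)
        rv=Ro.from_matrix(R.T@np.stack([x,y,z],1)).as_rotvec()
    print('shift',np.round(d,4),'rot',np.round(rv,4)); return d,rv
def st():
    s=get_state(); R=np.array(s['tool_rot']); print('t',round(s['clock'],2),'tcp',np.round(s['tool_pos'],1),'yaw',round(float(np.arctan2(R[1,0],R[0,0])),3),'down',np.round(R[:,1],3),'F',np.round(s['contact_force'],1),'w',round(s['gripper_width'],1),'j',np.round(s['joint_pos'],2)); return s
E
python3 - <<'E'
from h import *
s=get_state();c=eyes.camera_params('wrist');R=np.array(c['R']);C=-R.T@np.array(c['t'])
T=np.array(s['tool_rot']);print('cam in tool',T.T@(C-np.array(s['tool_pos'])),(T.T@R.T).round(3).tolist())
p,d=eyes.read_camera('side');c=eyes.camera_params('side')
v,u=np.mgrid[0:384,0:512];z=d
X=np.stack([(u-c['cx'])/c['fx']*z,(v-c['cy'])/c['fy']*z,z],-1).reshape(-1,3);X=X[z.ravel()>0]
W=(X-np.array(c['t']))@np.array(c['R'])
m=(W[:,2]>90)&(W[:,0]>400)&(W[:,0]<760)&(W[:,1]>-450)&(W[:,1]<320)
for y in range(-450,320,40):
    k=m&(W[:,1]>=y)&(W[:,1]<y+40)
    if k.sum(): print(y,np.percentile(W[k,0],1).round(),W[k,2].max().round(),k.sum())
go([440,160,330],0)
st()
E
```

```text
cam in tool [   0.18817228 -187.12396307   81.03527115] [[1.0, 0.0, 0.0], [-0.0, -0.276, 0.961], [0.0, -0.961, -0.276]]
-450 615.0 226.0 166
-410 702.0 286.0 456
-370 697.0 315.0 563
-330 700.0 251.0 391
-290 701.0 232.0 311
-250 681.0 315.0 550
-210 676.0 317.0 600
-170 684.0 253.0 328
-130 680.0 232.0 274
-90 660.0 312.0 561
-50 656.0 314.0 588
-10 662.0 254.0 294
30 698.0 211.0 15
70 681.0 139.0 18
110 684.0 168.0 50
150 705.0 94.0 11
190 640.0 316.0 67
230 642.0 707.0 517
270 646.0 707.0 983
310 645.0 705.0 254
shift [-0.355  -0.1329 -0.3636] rot [-0.     1.238 -0.   ]
t 1.2 tcp [212.3 614.3 197.1] yaw 1.238 down [-0. -0. -1.] F [-0.4 -0.2 -0.7] w 93.7 j [-1.3   0.63  0.04  1.52 -0.03  1.   -0.02]
```

Call:
servo_tool(moves=[-1, 0, -0.05, 0, 0, 0, 0, -1, -0.035, -0.09, -0.035, 0, 0.14, 0, -1, -0.07, -0.13, -0.07, 0, 0.28, 0, -1, -0.105, -0.13, -0.105, 0, 0.42, 0, -1, -0.14, -0.13, -0.14, 0, 0.56, 0])

```text
clock: 1.7
tool_pos: [290.4, 455.4, 327.5]
tool_rot: [[0.782, 0.002, -0.623], [0.623, 0.004, 0.782], [0.004, -1.0, 0.002]]
contact_force: [1.1, -0.8, -0.4]
gripper_width: 94.0
```

Run:
```python
from h import *
st();go([440,160,330],0)
```

```text
t 1.7 tcp [290.4 455.4 327.5] yaw 0.673 down [ 0.002  0.004 -1.   ] F [ 1.1 -0.8 -0.4] w 94.0 j [-1.21  0.35  0.21  1.64 -0.08  1.16 -0.3 ]
shift [-0.0672 -0.0034 -0.3242] rot [-0.0031  0.6732  0.0031]
```

Call:
servo_tool(moves=[-1, -0.012, 0, -0.048, 0, 0.14, 0, -1, -0.024, 0, -0.096, 0, 0.28, 0, -1, -0.036, 0, -0.144, 0, 0.42, 0, -1, -0.048, 0, -0.192, 0, 0.56, 0, -1, -0.058, 0, -0.24, 0, 0.673, 0])

```text
clock: 2.2
tool_pos: [395.1, 230.7, 325.8]
tool_rot: [[1.0, 0.0, -0.0], [0.0, 0.001, 1.0], [0.0, -1.0, 0.001]]
contact_force: [1.7, 0.2, 0.3]
gripper_width: 93.9
```

Run:
```python
from h import *
st();go([440,160,330],0)
p,d,c=snap('wrist','w1.png')
```

```text
t 2.2 tcp [395.1 230.7 325.8] yaw 0.0 down [ 0.     0.001 -1.   ] F [1.7 0.2 0.3] w 93.9 j [-0.95  0.22  0.45  1.84 -0.11  1.1  -0.46]
shift [ 0.0449 -0.0042 -0.0707] rot [-0.001   0.0001  0.0004]
```

View pics/w1.png

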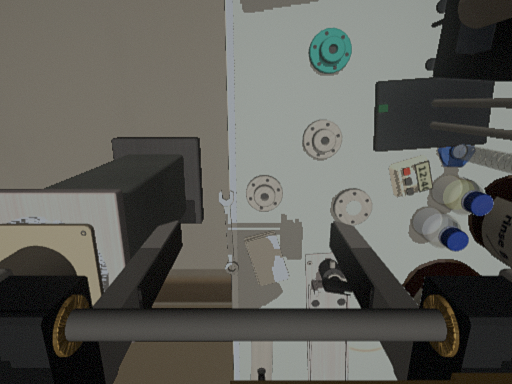

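```bash
cat >> h.py <<'E'
def cloud(d,c):
    v,u=np.mgrid[0:384,0:512];z=d
    X=np.stack([(u-c['cx'])/c['fx']*z,(v-c['cy'])/c['fy']*z,z],-1)
    return (X-np.array(c['t']))@np.array(c['R'])
def blob(W,d,x,y,r,z0,z1):
    m=(d>0)&(np.hypot(W[...,0]-x,W[...,1]-y)<r)&(W[...,2]>z0)&(W[...,2]<z1)
    P=W[m]; 
    if len(P)<10: return None
    ce,ra=cv2.minEnclosingCircle(P[:,:2].astype(np.float32))
    return np.round(ce,1),round(ra,1),np.round(np.median(P,0),1),len(P)
E
python3 - <<'E'
from h import *
p,d=eyes.read_camera('wrist');c=eyes.camera_params('wrist');W=cloud(d,c)
for n,x,y in (('upA',490,245),('upB',410,155),('dn',550,155)):
    print(n,'hub/top',blob(W,d,x,y,45,22,34),'brim',blob(W,d,x,y,50,6,34))
m=(abs(W[...,0]-430)<15)&(abs(W[...,1]-250)<15);print('bench z',np.median(W[m][:,2]))
st()
cv2.imwrite('pics/w1c.png',cv2.resize(p[10:300,230:430],None,fx=2,fy=2,interpolation=2))
E
```

```text
upA hub/top (array([501.8, 259.2]), 18.0, array([501.8, 259.4,  27.2]), 400) brim (array([501.7, 259.2]), 31.9, array([499.4, 260.8,  12.2]), 1226)
upB hub/top (array([408.3, 166.6]), 17.9, array([408.6, 167.3,  27.2]), 338) brim (array([408.1, 166.3]), 32.0, array([407.4, 169.7,  12.1]), 1061)
dn hub/top (array([557.1, 148.4]), 31.9, array([556.3, 150. ,  27.3]), 1097) brim (array([557.1, 148.4]), 32.0, array([555.4, 150.4,  27.2]), 1141)
bench z 448.630662956205
t 2.3 tcp [397.7 225.8 326.3] yaw -0.008 down [ 0.003 -0.002 -1.   ] F [ 0.5 -0.2  0. ] w 94.6 j [-0.95  0.22  0.46  1.84 -0.11  1.1  -0.46]
```

View pics/w1c.png

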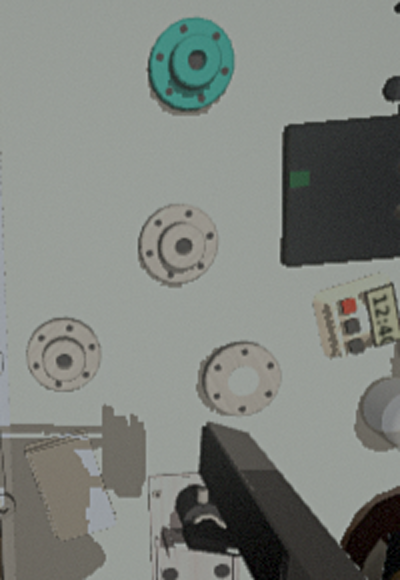

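Call:
servo_tool(moves=[-1, 0.012, 0, -0.047, 0, 0, 0, -1, 0.024, 0, -0.094, 0, 0, 0, -1, 0.036, 0, -0.141, 0, 0, 0, -1, 0.048, 0, -0.188, 0, 0, 0, -1, 0.06, 0, -0.235, 0, 0, 0])

```text
clock: 2.8
tool_pos: [456.3, -3.0, 325.7]
tool_rot: [[1.0, 0.001, -0.007], [0.007, 0.001, 1.0], [0.001, -1.0, 0.001]]
contact_force: [0.8, 0.7, 0.1]
gripper_width: 94.2
```

Call:
servo_tool(moves=[-1, 0.012, 0, -0.047, 0, 0, 0, -1, 0.024, 0, -0.094, 0, 0, 0, -1, 0.024, 0, -0.11, 0, 0, 0, -1, 0.024, 0, -0.11, 0, 0, 0, -1, 0.024, 0, -0.11, 0, 0, 0])

```text
clock: 3.3
tool_pos: [480.5, -110.5, 325.2]
tool_rot: [[1.0, -0.0, -0.006], [0.006, 0.001, 1.0], [-0.0, -1.0, 0.001]]
contact_force: [-0.6, 1.4, -0.2]
gripper_width: 93.4
```

Run:
```python
from h import *
st()
p,d,c=snap('wrist','w2.png');np.save('w2d.npy',d)
import pickle;pickle.dump(c,open('w2c.pkl','wb'))
```

```text
t 3.3 tcp [ 480.5 -110.5  325.2] yaw 0.006 down [-0.     0.001 -1.   ] F [-0.6  1.4 -0.2] w 93.4 j [-0.29  0.31  0.63  1.76 -0.2   1.13  0.4 ]
```

View pics/w2.png

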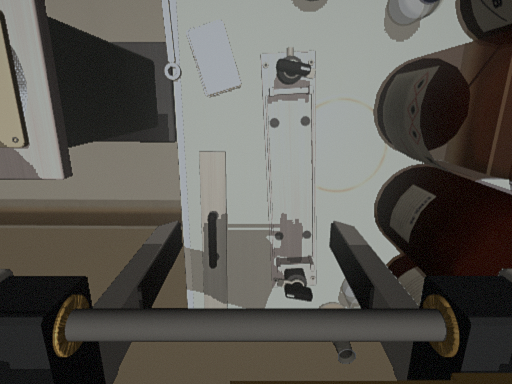

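Run:
```python
from h import *
import pickle
d=np.load('w2d.npy');c=pickle.load(open('w2c.pkl','rb'));W=cloud(d,c)
m=(d>0)&(W[...,0]>380)&(W[...,0]<640)&(W[...,1]>-400)&(W[...,1]<80)&(W[...,2]<100)
P=W[m]
g=np.full((480,260),-5.0)
ix=(80-P[:,1]).astype(int).clip(0,479);iy=(P[:,0]-380).astype(int).clip(0,259)
np.maximum.at(g,(ix,iy),P[:,2])
im=cv2.applyColorMap(((g+5)*4).clip(0,255).astype(np.uint8),cv2.COLORMAP_JET)
im=cv2.dilate(im,np.ones((2,2)))
cv2.imwrite('pics/hm.png',cv2.resize(im,None,fx=1.25,fy=1.25,interpolation=0))
b=P[(P[:,0]>450)&(P[:,0]<480)&(P[:,1]>-150)&(P[:,1]<-50)];print('bench',np.percentile(b[:,2],[5,50,95]))
b=P[(P[:,0]>530)&(P[:,0]<555)&(P[:,1]>-150)&(P[:,1]<-80)];print('floor',np.percentile(b[:,2],[5,50,95]))
```

```text
bench [-2.41818152 -0.86928623  0.60660076]
floor [2.24201875 3.67068435 5.12150226]
```

View pics/hm.png

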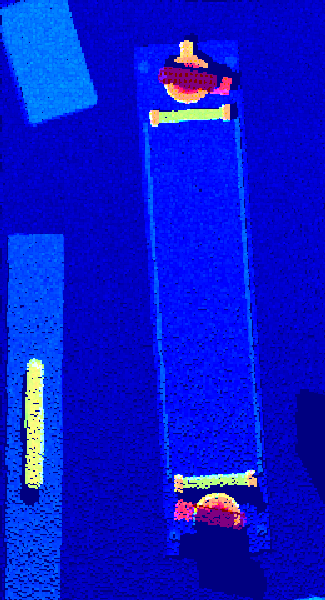

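```bash
cat >> h.py <<'E'
from scipy.optimize import least_squares
def carrier_fit(W,d,x0=(543,-160,0.05)):
    m=(d>0)&(abs(W[...,0]-x0[0])<80)&(abs(W[...,1]-x0[1])<230)&(W[...,2]<100);P=W[m]
    est=np.array(x0,float)
    for it in range(4):
        cy,sy=np.cos(est[2]),np.sin(est[2]); Q=P[:,:2]-est[:2]
        q=np.stack([Q@[cy,sy],Q@[-sy,cy]],1) # carrier x,y
        z=P[:,2]
        rl=(z>6)&(z<11.5)&(abs(q[:,1])<135)
        A=q[rl&(q[:,0]<-30)&(q[:,0]>-42)];B=q[rl&(q[:,0]>30)&(q[:,0]<42)]
        pa=np.polyfit(A[:,1],A[:,0],1);pb=np.polyfit(B[:,1],B[:,0],1)
        ew=(z>26)&(z<34)&(abs(q[:,0])<24)
        E1=q[ew&(q[:,1]>135)&(q[:,1]<153),1];E2=q[ew&(q[:,1]<-135)&(q[:,1]>-153),1]
        dx=(pa[1]+pb[1])/2; dyaw=-(pa[0]+pb[0])/2; dy=(E1.mean()+E2.mean())/2 if len(E1)>3 and len(E2)>3 else 0
        est[:2]+=dx*np.array([cy,sy])+dy*np.array([-sy,cy]); est[2]+=dyaw
    print('carrier',est.round(4),'rails',pa.round(3),pb.round(3),len(A),len(B),'ends',E1.min().round(1) if len(E1) else 0,E1.mean().round(1) if len(E1) else 0,E2.mean().round(1) if len(E2) else 0,E2.max().round(1) if len(E2) else 0)
    return est
def cpt(est,x,y,z=0):
    cy,sy=np.cos(est[2]),np.sin(est[2]);return np.array([est[0]+cy*x-sy*y,est[1]+sy*x+cy*y,z])
E
python3 - <<'E'
from h import *
import pickle
d=np.load('w2d.npy');c=pickle.load(open('w2c.pkl','rb'));W=cloud(d,c)
e=carrier_fit(W,d)
for s in (1,-1):
    print('housing axis',cpt(e,0,176*s).round(1), blob(W,d,*cpt(e,0,176*s)[:2],21,38,42.5))
m=(d>0)&(W[...,0]>380)&(W[...,0]<450)&(W[...,1]>-400)&(W[...,1]<-50)
H=W[m&(W[...,2]>31)&(W[...,2]<40)];r=cv2.minAreaRect(H[:,:2].astype(np.float32));print('handle',r,H[:,2].max())
B=W[m&(W[...,2]>4)&(W[...,2]<12)];r=cv2.minAreaRect(B[:,:2].astype(np.float32));print('bar',r)
E
```

```text
carrier [ 5.413752e+02 -1.575006e+02  6.600000e-02] rails [ 1.0000e-03 -3.6376e+01] [-1.0000e-03  3.6376e+01] 273 300 ends 142.5 146.4 -146.4 -142.5
housing axis [529.8  18.1   0. ] (array([529.3,  18.9]), 20.0, array([528.3,   8.4,  40.6]), 185)
housing axis [ 553.  -333.1    0. ] (array([ 554.1, -331.5]), 18.5, array([ 556.1, -322. ,   40.4]), 104)
handle ((406.71832275390625, -258.7137756347656), (101.0556411743164, 12.460861206054688), 89.54426574707031) 36.76265760493326
bar ((406.66107177734375, -253.39505004882812), (293.1249084472656, 44.34904098510742), 89.49874877929688)
```

Call:
servo_tool(moves=[-1, 0, 0, 0.048, 0, -0.03, 0, -1, 0, 0, 0.096, 0, -0.06, 0, -1, 0, 0.01, 0.143, 0, -0.06, 0, -1, 0, 0.03, 0.19, 0, -0.06, 0, -1, 0, 0.05, 0.235, 0, -0.06, 0])

```text
clock: 3.85
tool_pos: [478.4, 127.3, 275.6]
tool_rot: [[0.998, 0.001, -0.069], [0.069, 0.002, 0.998], [0.001, -1.0, 0.002]]
contact_force: [1.1, 0.5, 0.7]
gripper_width: 93.9
```

Call:
servo_tool(moves=[-1, 0, 0.02, 0.04, 0, 0, 0, -1, 0.0, 0.04, 0.06, 0, 0, 0, -1, 0.0, 0.05, 0.06, 0, 0, 0, -1, 0.0, 0.05, 0.06, 0, 0, 0, -1, 0.0, 0.05, 0.06, 0, 0, 0])

```text
clock: 4.35
tool_pos: [475.7, 181.5, 226.3]
tool_rot: [[0.998, 0.001, -0.064], [0.064, -0.0, 0.998], [0.001, -1.0, -0.0]]
contact_force: [0.0, -0.1, -0.8]
gripper_width: 93.8
```

```bash
cat > fl.py <<'E'
from h import *
import sys
def scan(f,tag):
    s=st(); p,d,c=snap('wrist',f);W=cloud(d,c); out=[]
    m=((d>0)&(W[...,2]>22)&(W[...,2]<34)&(W[...,0]>370)&(W[...,0]<600)&(W[...,1]>60)&(W[...,1]<420)).astype(np.uint8)
    n,l,sta,ce=cv2.connectedComponentsWithStats(m)
    for i in range(1,n):
        if sta[i,4]>150:
            P=W[l==i]; q,r=cv2.minEnclosingCircle(P[:,:2].astype(np.float32)); print(np.round(q,1),round(r,1),sta[i,4],'col BGR',p[l==i].mean(0).round(),'px',ce[i].round())
    return p,d,c,W
if __name__=='__main__': scan(sys.argv[1],'')
E
python3 fl.py w3.png; python3 -c "
from h import *
go([501.8,259.2,110],0.066)"
```

```text
t 4.35 tcp [475.7 181.5 226.3] yaw 0.064 down [ 0.001 -0.    -1.   ] F [ 0.  -0.1 -0.8] w 93.8 j [-0.76  0.43  0.49  1.88 -0.25  0.9  -0.09]
[504.6 254. ] 18.0 660 col BGR [130. 137. 138.] px [282. 111.]
[410.3 161.7] 18.0 554 col BGR [127. 135. 138.] px [204. 179.]
[559.2 142.8] 32.0 1744 col BGR [133. 140. 142.] px [316. 200.]
shift [0.0304 0.1167 0.076 ] rot [-0.0002 -0.0029  0.0015]
```

View pics/w3.png

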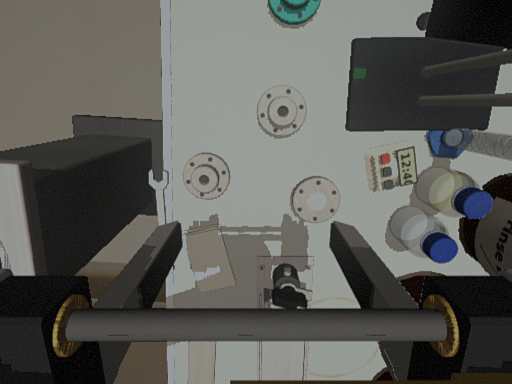

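Call:
servo_tool(moves=[-1, 0.02, 0.03, 0.035, 0, 0, 0, -1, 0.0335, 0.07, 0.0705, 0, 0, 0, -1, 0.0335, 0.11, 0.0705, 0, 0, 0, -1, 0.0335, 0.13, 0.0705, 0, 0, 0, -1, 0.0335, 0.13, 0.0705, 0, 0, 0])

```text
clock: 4.9
tool_pos: [503.2, 253.4, 93.8]
tool_rot: [[0.998, -0.004, -0.063], [0.063, -0.002, 0.998], [-0.004, -1.0, -0.002]]
contact_force: [-0.6, 0.6, 0.6]
gripper_width: 93.7
```

```bash
python3 fl.py w4.png; python3 -c "
from h import *
go([504.6,254,36],0.066)"
```

```text
t 4.9 tcp [503.2 253.4  93.8] yaw 0.063 down [-0.004 -0.002 -1.   ] F [-0.6  0.6  0.6] w 93.7 j [-0.76  0.68  0.38  1.86 -0.38  0.68 -0.09]
[509.4 387.6] 18.1 2010 col BGR [104. 113.  52.] px [273.  30.]
[592.8 304.3] 8.9 276 col BGR [48. 69. 39.] px [364. 147.]
[505.4 254.6] 18.1 1320 col BGR [112. 119. 122.] px [257. 197.]
[421.4 158.8] 14.5 206 col BGR [67. 72. 74.] px [165. 288.]
[559.7 147.1] 31.4 1485 col BGR [79. 84. 86.] px [305. 295.]
shift [0.     0.0596 0.0003] rot [ 0.0009 -0.003  -0.0006]
```

View pics/w4.png

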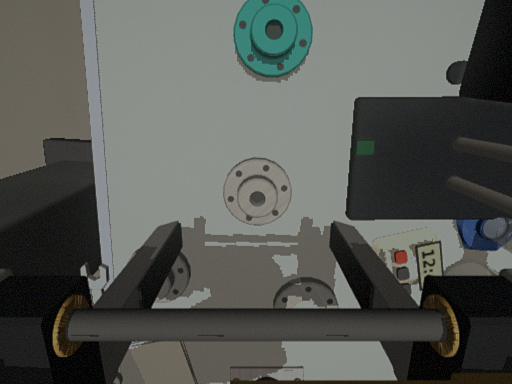

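Call:
servo_tool(moves=[-1, 0.002, 0.03, 0.001, 0, 0, 0, -1, 0.002, 0.058, 0.001, 0, 0, 0, -1, 0.002, 0.058, 0.001, 0, 0, 0, 1, 0.002, 0.058, 0.001, 0, 0, 0, 1, 0.002, 0.058, 0.001, 0, 0, 0], newtons=25)

```text
clock: 5.45
tool_pos: [508.0, 256.5, 39.9]
tool_rot: [[0.998, 0.003, -0.064], [0.064, 0.002, 0.998], [0.004, -1.0, 0.001]]
contact_force: [0.1, -0.5, -0.0]
gripper_width: 81.6
```

Call:
servo_tool(moves=[1, 0, 0, 0, 0, 0, 0, 1, 0, 0, 0, 0, 0, 0, 1, 0, 0, 0, 0, 0, 0, 1, 0, 0, 0, 0, 0, 0, 1, 0, 0, 0, 0, 0, 0], newtons=25)

```text
clock: 5.95
tool_pos: [506.2, 256.3, 37.6]
tool_rot: [[0.998, -0.0, -0.065], [0.065, -0.0, 0.998], [-0.0, -1.0, 0.0]]
contact_force: [-0.1, -0.7, 0.3]
gripper_width: 41.2
```

Call:
servo_tool(moves=[1, 0, 0, 0, 0, 0, 0, 1, 0, 0, 0, 0, 0, 0, 1, 0, 0, 0, 0, 0, 0, 1, 0, 0, 0, 0, 0, 0, 1, 0, -0.03, 0, 0, 0, 0])

```text
clock: 6.45
tool_pos: [503.4, 255.2, 65.0]
tool_rot: [[0.998, -0.006, -0.065], [0.065, -0.003, 0.998], [-0.007, -1.0, -0.003]]
contact_force: [0.9, -0.2, 0.6]
gripper_width: 2.1
```

Call:
servo_tool(moves=[1, 0, -0.04, 0, 0, 0, 0, 1, 0, -0.08, 0, 0, 0, 0, 1, 0, -0.12, 0, 0, 0, 0, 1, 0, -0.12, 0, 0, 0, 0, 1, 0, -0.12, 0, 0, 0, 0])

```text
clock: 6.95
tool_pos: [506.4, 256.5, 188.3]
tool_rot: [[0.998, 0.001, -0.065], [0.065, 0.001, 0.998], [0.001, -1.0, 0.001]]
contact_force: [0.2, -0.3, -0.5]
gripper_width: 1.0
```

Run:
```python
from h import *
s=st();p,d,c=snap('wrist','w5.png');W=cloud(d,c)
R=np.array(s['tool_rot']);Q=(W-np.array(s['tool_pos']))@R
# held flange, tool coords
m=(d>0)&(abs(Q[...,0])<45)&(abs(Q[...,2])<45)&(Q[...,1]>-5)&(Q[...,1]<50)
P=Q[m]; print(len(P)); 
h=np.histogram(P[:,1],bins=np.arange(-5,50,3));print(h)
```

```text
t 6.95 tcp [506.4 256.5 188.3] yaw 0.065 down [ 0.001  0.001 -1.   ] F [ 0.2 -0.3 -0.5] w 1.0 j [-0.81  0.56  0.46  1.77 -0.31  0.88 -0.15]
0
(array([0, 0, 0, 0, 0, 0, 0, 0, 0, 0, 0, 0, 0, 0, 0, 0, 0, 0]), array([-5, -2,  1,  4,  7, 10, 13, 16, 19, 22, 25, 28, 31, 34, 37, 40, 43,
       46, 49]))
```

View pics/w5.png

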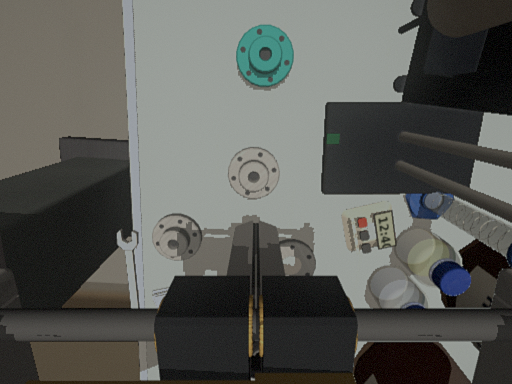

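```bash
python3 fl.py w6.png
python3 - <<'E'
from h import *
s=st();c=eyes.camera_params('wrist');p,d=eyes.read_camera('wrist')
R=np.array(s['tool_rot']);T=np.array(s['tool_pos'])
for k in (0,3,22): print(k,np.round(proj(c,T+R[:,1]*k)))
W=cloud(d,c)
print(W[223,255],W[230,255],W[250,255],W[290,200],W[177,238])
Rc=np.array(c['R']);C=-Rc.T@np.array(c['t']);print(R.T@(C-T))
for n in ('side','top'):
  p,d,c=snap(n,n+'6.png')
E
```

```text
t 7.0 tcp [505.5 256.3 187.1] yaw 0.065 down [-0.001 -0.    -1.   ] F [ 0.   0.1 -0.4] w 0.7 j [-0.81  0.56  0.46  1.77 -0.31  0.88 -0.15]
[507.1 386.8] 18.0 908 col BGR [122. 132.  64.] px [266.  53.]
[503.4 253.7] 18.1 666 col BGR [132. 140. 143.] px [254. 176.]
[409.2 161.7] 18.1 578 col BGR [109. 116. 119.] px [174. 243.]
[563.7 149.6] 30.4 1072 col BGR [ 97. 103. 106.] px [298. 259.]
t 7.05 tcp [505.1 256.  186.4] yaw 0.065 down [-0.002 -0.001 -1.   ] F [-0.5  0.5  0.1] w 0.7 j [-0.81  0.56  0.46  1.77 -0.31  0.88 -0.15]
0 [256. 230.]
3 [256. 228.]
22 [256. 218.]
[503.96240775 264.34466427 194.94472411] [503.95793564 265.00008772 207.37500184] [504.03633213 264.99072221 232.61801017] [488.25559686 288.62262578 303.4666545 ] [483.76112873 248.2531598   11.30476447]
[  -0.48531281 -187.1458622    80.89537352]
```

Run:
```python
from h import *
s=st();c=eyes.camera_params('wrist');p,d=eyes.read_camera('wrist');W=cloud(d,c)
for r in range(214,262,4): print(r,[W[r,x].round(0).tolist() for x in (240,255,268)])
for z in (186,175,164): print(z, [np.round(proj(c,[505,256+o,z])) for o in (-8,0,8)])
cv2.imwrite('pics/w7c.png',cv2.resize(p[190:384,150:360],None,fx=3,fy=3))
```

```text
t 7.2 tcp [505.3 255.8 186.2] yaw 0.065 down [-0.002 -0.001 -1.   ] F [-0.6  0.  -0.2] w 0.3 j [-0.81  0.56  0.46  1.77 -0.31  0.88 -0.15]
214 [[488.0, 196.0, -2.0], [508.0, 197.0, -1.0], [525.0, 198.0, -2.0]]
218 [[489.0, 191.0, -0.0], [508.0, 192.0, -1.0], [525.0, 193.0, -1.0]]
222 [[489.0, 185.0, -1.0], [509.0, 186.0, -2.0], [526.0, 187.0, -1.0]]
226 [[495.0, 265.0, 202.0], [504.0, 264.0, 199.0], [512.0, 266.0, 203.0]]
230 [[495.0, 265.0, 208.0], [504.0, 264.0, 205.0], [512.0, 266.0, 208.0]]
234 [[496.0, 265.0, 215.0], [504.0, 264.0, 211.0], [511.0, 266.0, 215.0]]
238 [[496.0, 265.0, 220.0], [504.0, 264.0, 216.0], [511.0, 266.0, 220.0]]
242 [[496.0, 265.0, 224.0], [504.0, 264.0, 222.0], [511.0, 267.0, 226.0]]
246 [[496.0, 265.0, 230.0], [504.0, 264.0, 227.0], [511.0, 266.0, 229.0]]
250 [[497.0, 265.0, 234.0], [504.0, 264.0, 231.0], [511.0, 266.0, 235.0]]
254 [[497.0, 266.0, 239.0], [504.0, 264.0, 236.0], [511.0, 266.0, 238.0]]
258 [[497.0, 265.0, 242.0], [504.0, 264.0, 240.0], [511.0, 265.0, 240.0]]
186 [array([255., 241.]), array([256., 230.]), array([256., 218.])]
175 [array([255., 234.]), array([256., 223.]), array([256., 212.])]
164 [array([255., 228.]), array([256., 218.]), array([256., 207.])]
```

View pics/w7c.png

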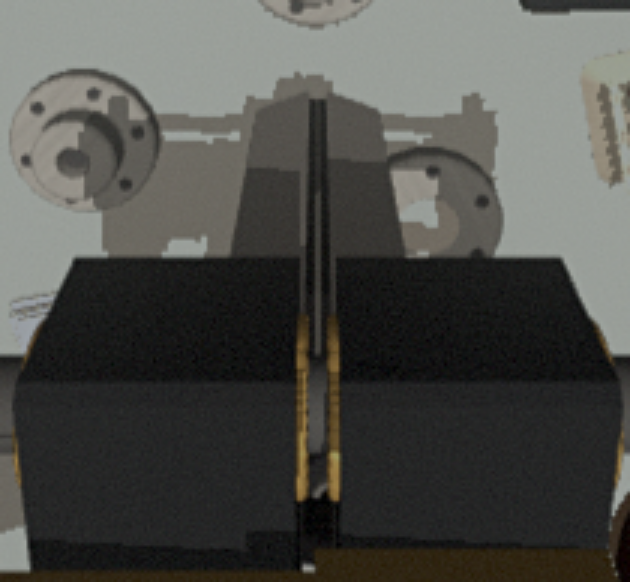

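Call:
servo_tool(moves=[1, -0.03, 0.04, 0, 0, 0, 0, 1, -0.06, 0.08, 0, 0, 0, 0, 1, -0.06, 0.12, 0, 0, 0, 0, 1, -0.06, 0.15, 0, 0, 0, 0, 1, -0.06, 0.155, 0, 0, 0, 0])

```text
clock: 7.75
tool_pos: [443.7, 251.0, 29.3]
tool_rot: [[0.998, -0.006, -0.065], [0.065, -0.003, 0.998], [-0.006, -1.0, -0.003]]
contact_force: [-0.5, 1.1, 0.4]
gripper_width: 0.8
```

Call:
servo_tool(moves=[1, 0, 0, 0, 0, 0, 0, 1, 0, 0.003, 0, 0, 0, 0, 1, 0, 0.006, 0, 0, 0, 0, 1, 0, 0.009, 0, 0, 0, 0, 1, 0, 0.011, 0, 0, 0, 0])

```text
clock: 8.25
tool_pos: [446.7, 252.6, 22.0]
tool_rot: [[0.998, 0.001, -0.065], [0.065, 0.001, 0.998], [0.001, -1.0, 0.001]]
contact_force: [-0.2, -0.5, 1.2]
gripper_width: 0.4
```

Call:
servo_tool(moves=[1, 0, 0.001, 0, 0, 0, 0, 1, 0, 0.002, 0, 0, 0, 0, 1, 0, 0.003, 0, 0, 0, 0, 1, 0, 0.004, 0, 0, 0, 0, 1, 0, 0.005, 0, 0, 0, 0])

```text
clock: 8.75
tool_pos: [446.3, 252.3, 16.5]
tool_rot: [[0.998, 0.0, -0.065], [0.065, 0.0, 0.998], [0.0, -1.0, 0.0]]
contact_force: [0.2, 0.3, 0.7]
gripper_width: 0.5
```

Call:
servo_tool(moves=[1, 0, 0.001, 0, 0, 0, 0, 1, 0, 0.002, 0, 0, 0, 0, 1, 0, 0.003, 0, 0, 0, 0, 1, 0, 0.004, 0, 0, 0, 0, 1, 0, 0.005, 0, 0, 0, 0])

```text
clock: 9.25
tool_pos: [446.3, 252.3, 11.5]
tool_rot: [[0.998, -0.0, -0.065], [0.065, 0.0, 0.998], [-0.0, -1.0, 0.0]]
contact_force: [-0.5, -0.8, -0.6]
gripper_width: 0.5
```

Run:
```python
from h import *
s=st();p,d,c=snap('wrist','w8.png');W=cloud(d,c)
for r in range(212,236,2): print(r,[W[r,x].round(0).tolist() for x in (245,255,262)])
for n in ('side',):
  q,_,_=snap(n,'side8.png'); cv2.imwrite('pics/s8c.png',cv2.resize(q[120:250,130:300],None,fx=4,fy=4,interpolation=2))
```

```text
t 9.25 tcp [446.3 252.3  11.5] yaw 0.065 down [-0.  0. -1.] F [-0.5 -0.8 -0.6] w 0.5 j [-0.75  0.75  0.27  2.04 -0.48  0.4  -0.04]
212 [[438.0, 260.0, -1.0], [445.0, 260.0, -1.0], [450.0, 261.0, -1.0]]
214 [[438.0, 258.0, -1.0], [445.0, 259.0, -1.0], [450.0, 259.0, -2.0]]
216 [[438.0, 256.0, -2.0], [445.0, 257.0, -2.0], [450.0, 257.0, -2.0]]
218 [[438.0, 255.0, -1.0], [445.0, 256.0, -2.0], [450.0, 257.0, -0.0]]
220 [[438.0, 254.0, -1.0], [445.0, 255.0, -1.0], [450.0, 255.0, -0.0]]
222 [[439.0, 252.0, -1.0], [446.0, 253.0, -1.0], [449.0, 262.0, 21.0]]
224 [[439.0, 261.0, 23.0], [445.0, 261.0, 22.0], [449.0, 263.0, 26.0]]
226 [[439.0, 262.0, 29.0], [445.0, 261.0, 25.0], [449.0, 262.0, 29.0]]
228 [[439.0, 262.0, 31.0], [445.0, 261.0, 28.0], [449.0, 263.0, 32.0]]
230 [[439.0, 261.0, 33.0], [445.0, 261.0, 31.0], [449.0, 262.0, 34.0]]
232 [[439.0, 262.0, 37.0], [445.0, 260.0, 33.0], [449.0, 262.0, 36.0]]
234 [[439.0, 262.0, 40.0], [445.0, 261.0, 36.0], [449.0, 262.0, 39.0]]
```

View pics/s8c.png

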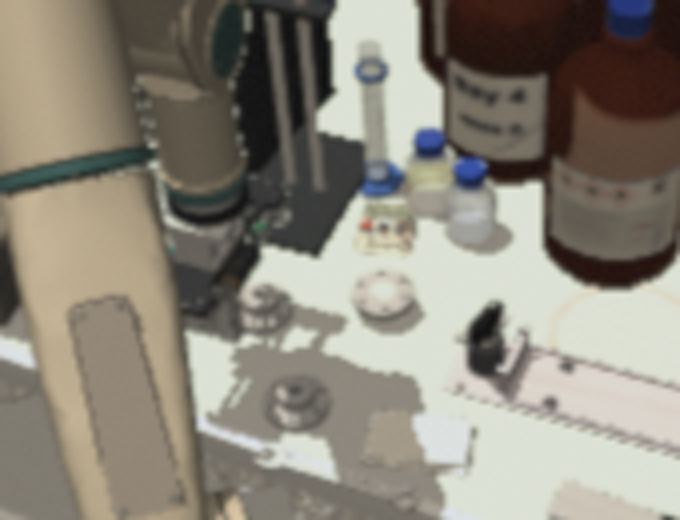

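View pics/w8.png

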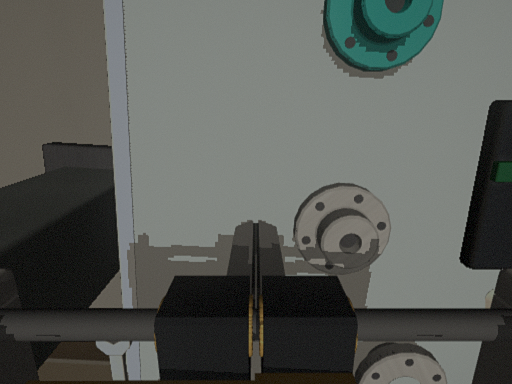

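Call:
servo_tool(moves=[1, 0, 0.003, 0, 0, 0, 0, 1, 0, 0.006, 0, 0, 0, 0, 1, 0, 0.009, 0, 0, 0, 0, 1, 0, 0.011, 0, 0, 0, 0, 1, 0, 0.013, 0, 0, 0, 0])

```text
clock: 9.85
tool_pos: [446.3, 252.3, -1.7]
tool_rot: [[0.998, -0.0, -0.065], [0.065, -0.0, 0.998], [-0.0, -1.0, -0.0]]
contact_force: [0.3, -0.1, 0.8]
gripper_width: 0.6
```

Call:
servo_tool(moves=[1, 0, 0, 0, 0, 0, 0, 1, 0, 0.001, 0, 0, 0, 0, 1, 0, 0.001, 0, 0, 0, 0, 1, 0, 0.002, 0, 0, 0, 0, 1, 0, 0.002, 0, 0, 0, 0])

```text
clock: 10.35
tool_pos: [446.3, 252.4, -3.5]
tool_rot: [[0.998, -0.0, -0.065], [0.065, 0.0, 0.998], [-0.0, -1.0, 0.0]]
contact_force: [0.7, -0.3, -0.2]
gripper_width: 0.1
```

Call:
servo_tool(moves=[1, 0, 0, 0, 0, 0, 0, 1, 0, 0.001, 0, 0, 0, 0, 1, 0, 0.001, 0, 0, 0, 0, 1, 0, 0.002, 0, 0, 0, 0, 1, 0, 0.002, 0, 0, 0, 0])

```text
clock: 10.85
tool_pos: [446.3, 252.3, -5.6]
tool_rot: [[0.998, -0.0, -0.065], [0.065, -0.0, 0.998], [-0.0, -1.0, -0.0]]
contact_force: [-0.0, 0.2, -1.1]
gripper_width: 0.4
```

Call:
servo_tool(moves=[1, 0, 0, 0, 0, 0, 0, 1, 0, 0.001, 0, 0, 0, 0, 1, 0, 0.001, 0, 0, 0, 0, 1, 0, 0.002, 0, 0, 0, 0, 1, 0, 0.002, 0, 0, 0, 0])

```text
clock: 11.35
tool_pos: [446.3, 252.3, -7.5]
tool_rot: [[0.998, -0.0, -0.065], [0.065, -0.0, 0.998], [-0.0, -1.0, -0.0]]
contact_force: [0.5, -0.5, -0.1]
gripper_width: 0.7
```

Call:
servo_tool(moves=[1, 0, 0, 0, 0, 0, 0, 1, 0, 0.001, 0, 0, 0, 0, 1, 0, 0.001, 0, 0, 0, 0, 1, 0, 0.002, 0, 0, 0, 0, 1, 0, 0.002, 0, 0, 0, 0])

```text
clock: 11.85
tool_pos: [446.4, 252.4, -8.2]
tool_rot: [[0.998, 0.0, -0.065], [0.065, 0.001, 0.998], [0.0, -1.0, 0.001]]
contact_force: [-2.6, -0.9, 14.7]
gripper_width: 0.6
```

Call:
servo_tool(moves=[-1, 0, -0.04, 0, 0, 0, 0, -1, 0, -0.085, 0, 0, 0, 0, -1, 0.03, -0.085, 0, 0, 0, 0, -1, 0.058, -0.085, -0.002, 0, 0, 0, -1, 0.058, -0.085, -0.002, 0, 0, 0])

```text
clock: 12.35
tool_pos: [508.9, 253.9, 76.4]
tool_rot: [[0.998, 0.006, -0.063], [0.063, 0.001, 0.998], [0.006, -1.0, 0.0]]
contact_force: [0.5, -1.0, -0.8]
gripper_width: 36.9
```

Call:
servo_tool(moves=[-1, 0, 0, 0, 0, 0, 0, -1, 0, 0, 0, 0, 0, 0, -1, 0, 0, 0, 0, 0, 0, -1, 0, 0, 0, 0, 0, 0, -1, 0, 0, 0, 0, 0, 0])

```text
clock: 12.85
tool_pos: [503.8, 254.2, 75.5]
tool_rot: [[0.998, -0.0, -0.065], [0.065, -0.0, 0.998], [-0.0, -1.0, 0.0]]
contact_force: [0.1, -0.2, 0.1]
gripper_width: 77.1
```

```bash
python3 fl.py w9.png; python3 -c "
from h import *
go([504.0,254,5.5],0.066)"
```

```text
t 12.85 tcp [503.8 254.2  75.5] yaw 0.065 down [-0. -0. -1.] F [ 0.1 -0.2  0.1] w 77.1 j [-0.75  0.7   0.37  1.88 -0.4   0.64 -0.07]
[508.  386.9] 18.0 2142 col BGR [105. 114.  51.] px [274.  26.]
[591.5 303.6] 9.0 291 col BGR [48. 70. 39.] px [371. 152.]
[504.  254.2] 18.1 1377 col BGR [114. 122. 125.] px [256. 205.]
[558.1 158.9] 27.6 688 col BGR [66. 71. 73.] px [308. 301.]
[560.  123.4] 24.7 421 col BGR [114. 122. 125.] px [306. 346.]
shift [ 0.      0.07   -0.0002] rot [-0.     -0.0007 -0.0003]
```

Call:
servo_tool(moves=[-1, 0, 0.03, 0, 0, 0, 0, -1, 0, 0.055, 0, 0, 0, 0, -1, 0, 0.069, 0, 0, 0, 0, 1, 0, 0.069, 0, 0, 0, 0, 1, 0, 0.069, 0, 0, 0, 0], newtons=30)

```text
clock: 13.4
tool_pos: [504.7, 254.0, 6.9]
tool_rot: [[0.998, 0.0, -0.065], [0.065, -0.0, 0.998], [0.0, -1.0, -0.0]]
contact_force: [-0.1, 0.5, 0.2]
gripper_width: 81.6
```

Call:
servo_tool(moves=[1, 0, 0, 0, 0, 0, 0, 1, 0, 0, 0, 0, 0, 0, 1, 0, 0, 0, 0, 0, 0, 1, 0, 0, 0, 0, 0, 0, 1, 0, 0, 0, 0, 0, 0])

```text
clock: 13.9
tool_pos: [504.4, 254.2, 6.8]
tool_rot: [[0.998, 0.0, -0.065], [0.065, 0.0, 0.998], [0.0, -1.0, 0.0]]
contact_force: [0.4, 0.0, 0.5]
gripper_width: 41.5
```

Call:
servo_tool(moves=[1, 0, 0, 0, 0, 0, 0, 1, 0, 0, 0, 0, 0, 0, 1, 0, 0, 0, 0, 0, 0, 1, 0, -0.02, 0, 0, 0, 0, 1, 0, -0.05, 0, 0, 0, 0])

```text
clock: 14.4
tool_pos: [502.3, 253.2, 55.1]
tool_rot: [[0.998, -0.005, -0.065], [0.065, -0.002, 0.998], [-0.005, -1.0, -0.002]]
contact_force: [0.9, 1.2, -2.6]
gripper_width: 35.3
```

Call:
servo_tool(moves=[1, 0.002, -0.045, -0.02, 0, 0, 0, 1, 0.004, -0.09, -0.05, 0, 0, 0, 1, 0.006, -0.1, -0.1, 0, 0, 0, 1, 0.008, -0.1, -0.15, 0, 0, 0, 1, 0.01, -0.1, -0.2, 0, 0, 0])

```text
clock: 14.9
tool_pos: [526.7, 57.7, 157.0]
tool_rot: [[0.998, 0.001, -0.066], [0.066, 0.0, 0.998], [0.001, -1.0, 0.0]]
contact_force: [1.7, 0.0, -2.5]
gripper_width: 35.3
```

Call:
servo_tool(moves=[1, 0.001, 0, -0.05, 0, 0, 0, 1, 0.002, 0, -0.1, 0, 0, 0, 1, 0.003, 0, -0.15, 0, 0, 0, 1, 0.003, 0, -0.159, 0, 0, 0, 1, 0.003, 0, -0.159, 0, 0, 0])

```text
clock: 15.4
tool_pos: [539.4, -102.2, 156.1]
tool_rot: [[0.998, -0.001, -0.06], [0.06, -0.001, 0.998], [-0.001, -1.0, -0.001]]
contact_force: [1.0, -0.0, -3.8]
gripper_width: 35.5
```

```bash
cat > car.py <<'E'
from h import *
import sys
st();c=eyes.camera_params('wrist');p,d,_=snap('wrist',sys.argv[1]);W=cloud(d,c)
try:
    e=carrier_fit(W,d,(541.4,-157.5,0.066))
except Exception as ex: print(ex); e=np.array([541.4,-157.5,.066])
for s in (1,-1):
    print('housing axis',cpt(e,0,176*s).round(1), blob(W,d,*cpt(e,0,176*s)[:2],21,38,42.5))
st()
E
python3 car.py w10.png
```

```text
t 15.4 tcp [ 539.4 -102.2  156.1] yaw 0.06 down [-0.001 -0.001 -1.   ] F [ 1.  -0.  -3.8] w 35.5 j [-0.14  0.57  0.41  1.85 -0.31  0.78  0.5 ]
carrier [ 5.413664e+02 -1.593333e+02  6.480000e-02] rails [  0.    -36.337] [-0.    36.337] 349 351 ends 143.8 147.7 -147.7 -145.5
housing axis [530.   16.3   0. ] (array([529.9,  17.5]), 19.5, array([529.4,   6.9,  40.5]), 430)
housing axis [ 552.8 -335.     0. ] (array([ 552.9, -332.6]), 18.4, array([ 556.4, -322.7,   40.3]), 234)
t 15.45 tcp [539.4 -99.2 155.9] yaw 0.063 down [-0.002  0.001 -1.   ] F [-0.6  0.6 -2.5] w 35.0 j [-0.14  0.57  0.41  1.85 -0.31  0.78  0.5 ]
```

View pics/w10.png

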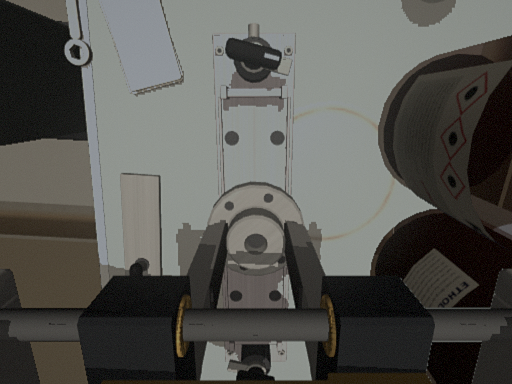

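```bash
python3 car.py w11.png; python3 -c "
from h import *
go([537.9,-105.1,12],0.0655)"
```

```text
t 15.45 tcp [539.4 -99.2 155.9] yaw 0.063 down [-0.002  0.001 -1.   ] F [-0.6  0.6 -2.5] w 35.0 j [-0.14  0.57  0.41  1.85 -0.31  0.78  0.5 ]
carrier [ 5.413493e+02 -1.587663e+02  6.490000e-02] rails [  0.    -36.332] [-0.    36.332] 353 348 ends 143.7 147.0 -147.0 -142.9
housing axis [529.9  16.9   0. ] (array([529.7,  17.6]), 19.7, array([529.3,   7. ,  40.5]), 422)
housing axis [ 552.8 -334.4    0. ] (array([ 553. , -332.8]), 18.8, array([ 556.3, -322.8,   40.3]), 241)
t 15.5 tcp [539.6 -97.5 155.9] yaw 0.066 down [-0.002  0.002 -1.   ] F [-0.4  1.2 -2.7] w 34.9 j [-0.14  0.57  0.41  1.85 -0.31  0.78  0.5 ]
shift [-0.002   0.1439 -0.0077] rot [-0.0018  0.0006 -0.0015]
```

Call:
servo_tool(moves=[1, -0.002, 0.04, -0.004, 0, 0, 0, 1, -0.002, 0.08, -0.004, 0, 0, 0, 1, -0.002, 0.11, -0.004, 0, 0, 0, 1, -0.002, 0.11, -0.004, 0, 0, 0, 1, -0.002, 0.11, -0.004, 0, 0, 0])

```text
clock: 16.0
tool_pos: [538.6, -101.6, 46.6]
tool_rot: [[0.998, -0.001, -0.067], [0.067, 0.001, 0.998], [-0.001, -1.0, 0.001]]
contact_force: [-0.2, 0.3, -2.9]
gripper_width: 35.1
```

```bash
python3 car.py w11.png; python3 -c "
from h import *
go([537.9,-105.1,11],0.0655)"
```

```text
t 16.0 tcp [ 538.6 -101.6   46.6] yaw 0.067 down [-0.001  0.001 -1.   ] F [-0.2  0.3 -2.9] w 35.1 j [-0.06  0.72  0.31  1.93 -0.4   0.54  0.59]
carrier [ 5.411712e+02 -1.575151e+02  6.450000e-02] rails [ -0.    -36.285] [ 0.    36.285] 617 601 ends 141.8 145.8 0 0
housing axis [529.8  18.1   0. ] (array([529.8,  16.9]), 18.9, array([527.2,   4.6,  40.4]), 819)
housing axis [ 552.5 -333.1    0. ] None
t 16.05 tcp [ 539.6 -102.3   47.6] yaw 0.067 down [ 0.002  0.    -1.   ] F [ 0.5 -0.1 -3. ] w 35.0 j [-0.06  0.72  0.31  1.93 -0.4   0.54  0.59]
shift [-0.0019  0.0366 -0.0026] rot [0.     0.0014 0.0016]
```

View pics/w11.png

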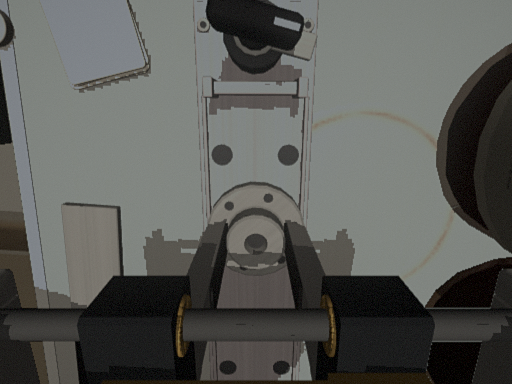

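Call:
servo_tool(moves=[1, -0.0015, 0.015, -0.003, 0, 0, 0, 1, -0.0015, 0.03, -0.003, 0, 0, 0, 1, -0.0015, 0.036, -0.003, 0, 0, 0, 1, -0.0015, 0.036, -0.003, 0, 0, 0, 1, -0.0015, 0.036, -0.003, 0, 0, 0])

```text
clock: 16.55
tool_pos: [538.1, -106.5, 11.7]
tool_rot: [[0.998, 0.002, -0.065], [0.065, -0.0, 0.998], [0.002, -1.0, -0.0]]
contact_force: [-0.3, -0.3, -2.8]
gripper_width: 35.0
```

Call:
servo_tool(moves=[1, 0, 0, 0, 0, 0, 0, -0.2, 0, 0, 0, 0, 0, 0, -0.2, 0, 0, 0, 0, 0, 0, -0.2, 0, 0, 0, 0, 0, 0, -0.2, 0, 0, 0, 0, 0, 0])

```text
clock: 17.05
tool_pos: [537.4, -106.6, 10.8]
tool_rot: [[0.998, 0.0, -0.065], [0.065, -0.0, 0.998], [0.0, -1.0, -0.0]]
contact_force: [0.1, 0.4, 0.7]
gripper_width: 55.9
```

Call:
servo_tool(moves=[-1, 0, -0.04, 0, 0, 0, 0, -1, 0, -0.09, 0, 0, 0, 0, -1, 0, -0.14, 0, 0, 0, 0, -1, 0, -0.14, 0, 0, 0, 0, -1, 0, -0.14, 0, 0, 0, 0])

```text
clock: 17.55
tool_pos: [537.9, -106.5, 151.8]
tool_rot: [[0.998, 0.003, -0.065], [0.065, 0.0, 0.998], [0.003, -1.0, -0.0]]
contact_force: [-0.2, -0.2, -0.4]
gripper_width: 92.2
```

```bash
cat > row.py <<'E'
from h import *
import sys
st();c=eyes.camera_params('wrist');p,d,_=snap('wrist',sys.argv[1]);W=cloud(d,c)
try: e=carrier_fit(W,d,(541.3,-158.2,0.065))
except Exception as ex: print(ex)
if len(sys.argv)>2: e=np.array([541.3,-158.2,0.065])
cy,sy=np.cos(e[2]),np.sin(e[2]);Q=W[...,:2]-e[:2]
qx=Q@[cy,sy];qy=Q@[-sy,cy];z=W[...,2]
m=((d>0)&(z>25)&(z<37)&(abs(qx)<45)&(abs(qy)<138)).astype(np.uint8)
n,l,sta,ce=cv2.connectedComponentsWithStats(m)
for i in range(1,n):
    if sta[i,4]>100:
        P=np.stack([qx[l==i],qy[l==i]],1).astype(np.float32);q,r=cv2.minEnclosingCircle(P);print('carrier xy',np.round(q,1),'r',round(r,1),'z',np.median(z[l==i]).round(1),sta[i,4],'px',ce[i].round())
st()
E
python3 row.py w12.png
```

```text
t 17.55 tcp [ 537.9 -106.5  151.8] yaw 0.065 down [ 0.003  0.    -1.   ] F [-0.2 -0.2 -0.4] w 92.2 j [-0.13  0.57  0.41  1.86 -0.32  0.77  0.52]
carrier [ 5.413646e+02 -1.595037e+02  6.470000e-02] rails [  0.    -36.342] [-0.    36.342] 570 567 ends 143.7 147.6 -147.6 -144.8
carrier xy [-0.3 53.1] r 18.0 z 31.3 909 px [255. 183.]
t 17.6 tcp [ 536.8 -106.1  150.4] yaw 0.065 down [-0.     0.001 -1.   ] F [-0.5  0.2 -0.7] w 93.4 j [-0.13  0.57  0.41  1.86 -0.32  0.77  0.52]
```

Call:
servo_tool(moves=[-1, -0.02, -0.02, 0.04, 0, 0, 0, -1, -0.045, -0.04, 0.08, 0, 0, 0, -1, -0.07, -0.05, 0.12, 0, 0, 0, -1, -0.09, -0.05, 0.16, 0, 0, 0, -1, -0.11, -0.05, 0.2, 0, 0, 0])

```text
clock: 18.1
tool_pos: [412.2, 87.1, 199.5]
tool_rot: [[0.998, -0.003, -0.065], [0.065, -0.001, 0.998], [-0.003, -1.0, -0.001]]
contact_force: [1.3, 0.8, 0.8]
gripper_width: 93.8
```

Call:
servo_tool(moves=[-1, 0, 0, 0.024, 0, 0, 0, -1, 0, 0, 0.024, 0, 0, 0, -1, 0, 0, 0.024, 0, 0, 0, -1, 0, 0, 0.024, 0, 0, 0, -1, 0, 0, 0.024, 0, 0, 0])

```text
clock: 18.6
tool_pos: [413.0, 108.3, 200.2]
tool_rot: [[0.998, -0.001, -0.062], [0.062, -0.001, 0.998], [-0.001, -1.0, -0.001]]
contact_force: [-0.7, -0.2, 0.2]
gripper_width: 94.0
```

```bash
python3 fl.py w13.png
```

```text
t 18.6 tcp [413.  108.3 200.2] yaw 0.062 down [-0.001 -0.001 -1.   ] F [-0.7 -0.2  0.2] w 94.0 j [-0.68  0.34  0.48  2.11 -0.23  0.74  0.  ]
[409.7 161.9] 18.0 721 col BGR [128. 135. 136.] px [256. 126.]
[558.6 143.1] 32.2 2314 col BGR [128. 136. 137.] px [380. 150.]
```

View pics/w13.png

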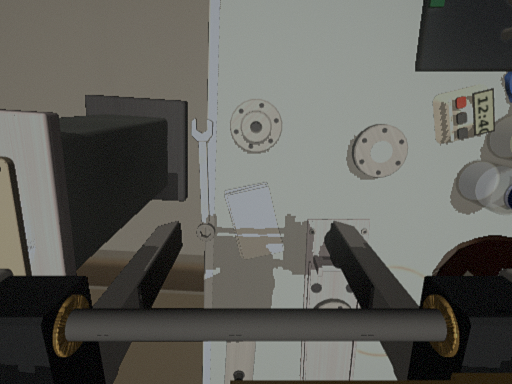

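Run:
```python
from h import *
c=eyes.camera_params('wrist');p,d=eyes.read_camera('wrist');W=cloud(d,c)
print(W[130,202],W[140,210],W[170,206])
go([409.7,161.9,75],0.065);st()
```

```text
[ 213.66952864   76.49945392 -781.70119865] [353.57997875 140.1990867    0.39178698] [350.08862413 102.65590927   5.79393021]
shift [0.     0.1254 0.0534] rot [ 0.0004 -0.0023 -0.0003]
t 18.7 tcp [413.  108.7 200.4] yaw 0.063 down [-0. -0. -1.] F [ 0.1 -0.2 -0.4] w 94.1 j [-0.68  0.34  0.48  2.11 -0.23  0.74  0.  ]
```

Call:
servo_tool(moves=[-0.5, 0, 0.04, 0.025, 0, 0, 0, -0.5, 0, 0.08, 0.0535, 0, 0, 0, -0.5, 0, 0.125, 0.0535, 0, 0, 0, -0.5, 0, 0.125, 0.0535, 0, 0, 0, -0.5, 0, 0.125, 0.0535, 0, 0, 0])

```text
clock: 19.2
tool_pos: [409.3, 161.9, 75.7]
tool_rot: [[0.998, -0.002, -0.063], [0.063, -0.001, 0.998], [-0.002, -1.0, -0.001]]
contact_force: [0.5, 0.0, 0.3]
gripper_width: 70.4
```

```bash
python3 fl.py w14.png; python3 -c "
from h import *
go([409.7,161.9,6],0.065)"
```

```text
t 19.2 tcp [409.3 161.9  75.7] yaw 0.063 down [-0.002 -0.001 -1.   ] F [0.5 0.  0.3] w 70.4 j [-0.66  0.57  0.31  2.2  -0.41  0.42  0.05]
[411. 162.] 18.5 1479 col BGR [119. 126. 130.] px [256. 205.]
[559.4 143. ] 32.5 4388 col BGR [123. 130. 132.] px [430. 236.]
shift [-0.0009  0.0709 -0.0004] rot [-0.0001 -0.0022  0.0015]
```

Call:
servo_tool(moves=[-0.5, 0.0005, 0.03, 0, 0, 0, 0, -0.5, 0.0005, 0.055, 0, 0, 0, 0, -0.5, 0.0005, 0.069, 0, 0, 0, 0, 1, 0.0005, 0.069, 0, 0, 0, 0, 1, 0.0005, 0.069, 0, 0, 0, 0], newtons=30)

```text
clock: 19.75
tool_pos: [411.5, 163.3, 8.5]
tool_rot: [[0.998, 0.003, -0.064], [0.064, 0.001, 0.998], [0.003, -1.0, 0.001]]
contact_force: [0.0, 0.3, 0.0]
gripper_width: 57.7
```

Call:
servo_tool(moves=[1, 0, 0, 0, 0, 0, 0, 1, 0, 0, 0, 0, 0, 0, 1, 0, 0, 0, 0, 0, 0, 1, 0, 0, 0, 0, 0, 0, 1, 0, 0, 0, 0, 0, 0])

```text
clock: 20.25
tool_pos: [410.0, 163.6, 7.4]
tool_rot: [[0.998, 0.001, -0.065], [0.065, 0.001, 0.998], [0.001, -1.0, 0.001]]
contact_force: [-0.8, -0.2, 9.5]
gripper_width: 35.1
```

Call:
servo_tool(moves=[1, 0, -0.02, 0, 0, 0, 0, 1, 0, -0.05, 0, 0, 0, 0, 1, 0, -0.1, 0, 0, 0, 0, 1, 0.02, -0.15, -0.02, 0, 0, 0, 1, 0.04, -0.15, -0.05, 0, 0, 0])

```text
clock: 20.75
tool_pos: [455.0, 118.9, 160.8]
tool_rot: [[0.997, 0.006, -0.071], [0.071, 0.004, 0.997], [0.007, -1.0, 0.003]]
contact_force: [1.6, 0.6, -4.3]
gripper_width: 35.0
```

```bash
python3 -c "
from h import *
st();go([544.3,-211.9,150],0.065)"
```

```text
t 20.75 tcp [455.  118.9 160.8] yaw 0.071 down [ 0.006  0.004 -1.   ] F [ 1.6  0.6 -4.3] w 35.0 j [-0.65  0.46  0.47  2.06 -0.33  0.68  0.11]
shift [ 0.0653  0.01   -0.3363] rot [-0.0034  0.0065  0.0066]
```

Call:
servo_tool(moves=[1, 0.013, 0, -0.048, 0, 0, 0, 1, 0.026, 0, -0.096, 0, 0, 0, 1, 0.039, 0, -0.144, 0, 0, 0, 1, 0.052, 0, -0.192, 0, 0, 0, 1, 0.065, 0, -0.24, 0, 0, 0])

```text
clock: 21.25
tool_pos: [533.2, -120.9, 156.3]
tool_rot: [[0.998, -0.001, -0.065], [0.065, 0.001, 0.998], [-0.001, -1.0, 0.001]]
contact_force: [1.6, 1.1, -3.2]
gripper_width: 35.0
```

Call:
servo_tool(moves=[1, 0, 0, -0.048, 0, 0, 0, 1, 0, 0, -0.093, 0, 0, 0, 1, 0, 0, -0.093, 0, 0, 0, 1, 0, 0, -0.093, 0, 0, 0, 1, 0, 0, -0.093, 0, 0, 0])

```text
clock: 21.75
tool_pos: [539.0, -210.3, 156.0]
tool_rot: [[0.998, -0.001, -0.066], [0.066, 0.002, 0.998], [-0.001, -1.0, 0.002]]
contact_force: [-0.7, 0.6, -2.7]
gripper_width: 35.4
```

```bash
python3 row.py w15.png; python3 -c "
from h import *
st();go([544.3,-210.4,11.6],0.065)"
```

```text
t 21.75 tcp [ 539.  -210.3  156. ] yaw 0.066 down [-0.001  0.002 -1.   ] F [-0.7  0.6 -2.7] w 35.4 j [ 0.05  0.61  0.43  1.77 -0.33  0.83  0.7 ]
carrier [ 5.412047e+02 -1.582062e+02  6.460000e-02] rails [ 1.0000e-03 -3.6351e+01] [-1.0000e-03  3.6351e+01] 573 613 ends 0 0 0 0
carrier xy [-0.3 51.6] r 18.0 z 31.3 1129 px [262.  78.]
t 21.8 tcp [ 539.3 -209.9  156.1] yaw 0.067 down [-0.001  0.002 -1.   ] F [-0.2  0.1 -2.3] w 35.4 j [ 0.05  0.61  0.43  1.77 -0.33  0.83  0.7 ]
t 21.8 tcp [ 539.3 -209.9  156.1] yaw 0.067 down [-0.001  0.002 -1.   ] F [-0.2  0.1 -2.3] w 35.4 j [ 0.05  0.61  0.43  1.77 -0.33  0.83  0.7 ]
shift [ 0.0051  0.1445 -0.001 ] rot [-0.0017  0.0023 -0.001 ]
```

View pics/w15.png

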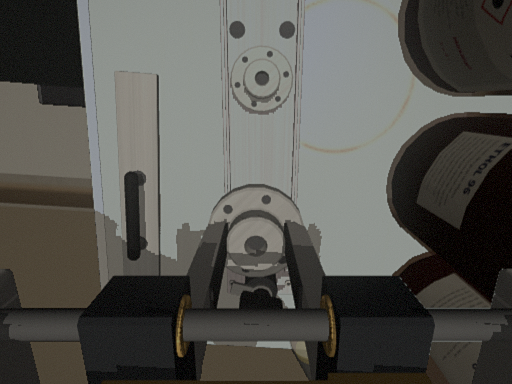

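Call:
servo_tool(moves=[1, 0.005, 0.04, -0.001, 0, 0, 0, 1, 0.005, 0.08, -0.001, 0, 0, 0, 1, 0.005, 0.115, -0.001, 0, 0, 0, 1, 0.005, 0.115, -0.001, 0, 0, 0, 1, 0.005, 0.115, -0.001, 0, 0, 0])

```text
clock: 22.3
tool_pos: [544.7, -211.7, 41.8]
tool_rot: [[0.998, -0.001, -0.067], [0.067, 0.0, 0.998], [-0.001, -1.0, 0.0]]
contact_force: [-0.1, -0.3, -2.9]
gripper_width: 35.2
```

```bash
python3 -c "
from h import *
st();go([544.3,-210.4,11.6],0.065)"
```

```text
t 22.3 tcp [ 544.7 -211.7   41.8] yaw 0.067 down [-0.001  0.    -1.   ] F [-0.1 -0.3 -2.9] w 35.2 j [ 0.11  0.77  0.34  1.84 -0.42  0.6   0.78]
shift [-0.0003  0.0302  0.0013] rot [-0.0005  0.0016 -0.0007]
```

Call:
servo_tool(moves=[1, 0, 0.015, 0.001, 0, 0, 0, 1, 0, 0.025, 0.001, 0, 0, 0, 1, 0, 0.03, 0.001, 0, 0, 0, 1, 0, 0.03, 0.001, 0, 0, 0, 1, 0, 0.03, 0.001, 0, 0, 0])

```text
clock: 22.8
tool_pos: [544.6, -212.0, 11.7]
tool_rot: [[0.998, 0.0, -0.065], [0.065, -0.0, 0.998], [0.0, -1.0, -0.0]]
contact_force: [0.0, -0.0, -2.4]
gripper_width: 35.2
```

Call:
servo_tool(moves=[1, 0, 0, 0, 0, 0, 0, -0.2, 0, 0, 0, 0, 0, 0, -0.2, 0, 0, 0, 0, 0, 0, -0.2, 0, 0, 0, 0, 0, 0, -0.2, 0, 0, 0, 0, 0, 0])

```text
clock: 23.3
tool_pos: [544.7, -211.9, 11.8]
tool_rot: [[0.998, 0.001, -0.065], [0.065, -0.0, 0.998], [0.001, -1.0, -0.0]]
contact_force: [-0.0, 0.3, 0.1]
gripper_width: 56.6
```

Call:
servo_tool(moves=[-1, 0, -0.04, 0, 0, 0, 0, -1, 0, -0.09, 0, 0, 0, 0, -1, 0, -0.14, 0, 0, 0, 0, -1, 0, -0.14, 0, 0, 0, 0, -1, 0, -0.14, 0, 0, 0, 0])

```text
clock: 23.8
tool_pos: [545.2, -211.9, 152.8]
tool_rot: [[0.998, 0.003, -0.065], [0.065, -0.0, 0.998], [0.003, -1.0, -0.001]]
contact_force: [-0.0, 0.2, -0.9]
gripper_width: 92.3
```

```bash
python3 row.py w16.png; python3 row.py w16.png
```

```text
t 23.8 tcp [ 545.2 -211.9  152.8] yaw 0.065 down [ 0.003 -0.    -1.   ] F [-0.   0.2 -0.9] w 92.3 j [ 0.05  0.62  0.43  1.76 -0.34  0.83  0.71]
carrier [ 5.412437e+02 -1.582037e+02  6.480000e-02] rails [ -0.    -36.336] [ 0.    36.336] 731 728 ends 0 0 -146.6 -142.7
carrier xy [-0.4 51.7] r 18.0 z 31.3 1173 px [255.  75.]
carrier xy [ -0.4 -55.5] r 18.0 z 31.2 898 px [255. 184.]
t 23.85 tcp [ 544.2 -211.3  151.3] yaw 0.065 down [-0.     0.001 -1.   ] F [1.1 0.7 0. ] w 93.1 j [ 0.05  0.62  0.43  1.76 -0.34  0.83  0.71]
t 23.85 tcp [ 544.2 -211.3  151.3] yaw 0.065 down [-0.     0.001 -1.   ] F [1.1 0.7 0. ] w 93.1 j [ 0.05  0.62  0.43  1.76 -0.34  0.83  0.71]
carrier [ 5.412274e+02 -1.582047e+02  6.470000e-02] rails [  0.    -36.331] [-0.    36.331] 733 747 ends 0 0 -146.2 -142.5
carrier xy [-0.2 51.6] r 18.0 z 31.3 1172 px [256.  76.]
carrier xy [ -0.4 -55.3] r 17.9 z 31.3 896 px [256. 185.]
t 23.9 tcp [ 543.6 -211.   150.4] yaw 0.065 down [-0.002  0.001 -1.   ] F [-0.4  0.  -0.5] w 93.8 j [ 0.05  0.63  0.43  1.76 -0.34  0.83  0.71]
```

View pics/w16.png

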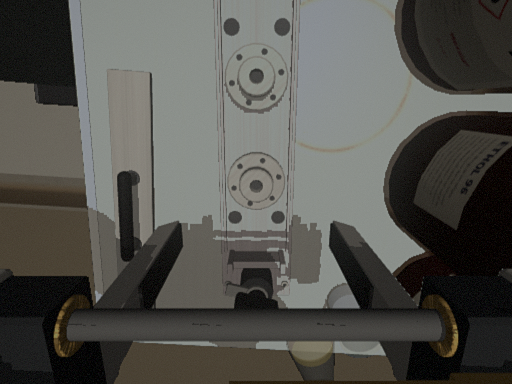

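Call:
servo_tool(moves=[-1, 0.006, -0.02, 0.048, 0, 0, 0, -1, 0.012, -0.04, 0.096, 0, 0, 0, -1, 0.018, -0.04, 0.144, 0, 0, 0, -1, 0.024, -0.04, 0.192, 0, 0, 0, -1, 0.03, -0.04, 0.24, 0, 0, 0])

```text
clock: 24.4
tool_pos: [557.6, 31.7, 189.9]
tool_rot: [[0.998, -0.003, -0.065], [0.065, -0.0, 0.998], [-0.003, -1.0, -0.0]]
contact_force: [0.6, -0.4, 0.3]
gripper_width: 94.0
```

Call:
servo_tool(moves=[-1, 0, 0, 0.04, 0, 0, 0, -1, 0, 0, 0.05, 0, 0, 0, -1, 0, 0, 0.05, 0, 0, 0, -1, 0, 0, 0.05, 0, 0, 0, -1, 0, 0, 0.05, 0, 0, 0])

```text
clock: 24.9
tool_pos: [555.6, 76.8, 191.3]
tool_rot: [[0.998, -0.001, -0.061], [0.061, -0.001, 0.998], [-0.001, -1.0, -0.001]]
contact_force: [0.2, -0.0, 0.6]
gripper_width: 94.1
```

```bash
python3 fl.py w17.png; python3 fl.py w17.png;python3 -c "
from h import *
st();go([559,143,75],0.065)"
```

```text
t 24.9 tcp [555.6  76.8 191.3] yaw 0.061 down [-0.001 -0.001 -1.   ] F [ 0.2 -0.   0.6] w 94.1 j [-0.5   0.55  0.48  1.79 -0.32  0.89  0.18]
[558.9 142.7] 31.8 2597 col BGR [126. 132. 131.] px [262. 116.]
t 24.95 tcp [555.7  77.  191.4] yaw 0.061 down [-0.    -0.001 -1.   ] F [ 0.6 -1.1  0.9] w 94.3 j [-0.5   0.55  0.48  1.79 -0.32  0.89  0.18]
[558.6 142.8] 32.0 2586 col BGR [126. 132. 131.] px [262. 116.]
t 25.0 tcp [555.7  77.4 191.5] yaw 0.062 down [-0.    -0.001 -1.   ] F [ 0.6 -0.6  0.3] w 94.1 j [-0.5   0.55  0.48  1.79 -0.32  0.89  0.18]
shift [0.0074 0.1165 0.0654] rot [ 0.0007 -0.0033 -0.0001]
```

View pics/w17.png

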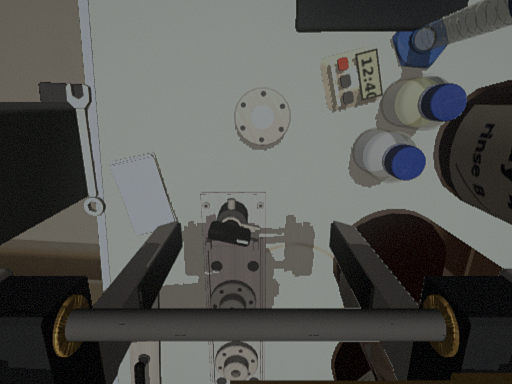

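Run:
```python
from h import *
c=eyes.camera_params('wrist');p,d=eyes.read_camera('wrist');W=cloud(d,c)
for y0 in (60,90,120,150,180):
    m=(d>0)&(abs(W[...,1]-y0-15)<15)&(W[...,0]>595)&(W[...,2]>15)&(W[...,2]<400)
    if m.sum():
        P=W[m];i=np.argmin(P[:,0]);print(y0,P[i].round(), 'tall>90 min x',P[P[:,2]>90][:,0].min().round() if (P[:,2]>90).any() else None)
```

```text
60 [601.  89. 268.] tall>90 min x 601.0
90 [595. 105. 315.] tall>90 min x 595.0
120 [673. 121.  17.] tall>90 min x 687.0
150 [636. 180.  20.] tall>90 min x 707.0
180 [628. 206.  21.] tall>90 min x 715.0
```

Call:
servo_tool(moves=[-0.8, 0.0075, 0.04, 0.035, 0, 0, 0, -0.8, 0.0075, 0.08, 0.0655, 0, 0, 0, -0.8, 0.0075, 0.115, 0.0655, 0, 0, 0, -0.8, 0.0075, 0.115, 0.0655, 0, 0, 0, -0.8, 0.0075, 0.115, 0.0655, 0, 0, 0])

```text
clock: 25.55
tool_pos: [559.2, 143.7, 77.0]
tool_rot: [[0.998, -0.0, -0.063], [0.063, -0.001, 0.998], [-0.0, -1.0, -0.001]]
contact_force: [-0.2, -0.2, 0.7]
gripper_width: 84.7
```

```bash
python3 fl.py w18.png; python3 -c "
from h import *
st();go([558.8,142.9,6.5],0.065)"
```

```text
t 25.55 tcp [559.2 143.7  77. ] yaw 0.063 down [-0.    -0.001 -1.   ] F [-0.2 -0.2  0.7] w 84.7 j [-0.55  0.72  0.39  1.84 -0.42  0.67  0.16]
[559.9 142.5] 32.1 4522 col BGR [113. 120. 121.] px [255. 205.]
t 25.6 tcp [560.3 143.7  78.1] yaw 0.063 down [ 0.002 -0.001 -1.   ] F [-1.2 -1.  -0.1] w 84.8 j [-0.55  0.72  0.39  1.84 -0.42  0.67  0.16]
shift [-0.0017  0.0716 -0.0006] rot [ 0.0007 -0.0024  0.0022]
```

Call:
servo_tool(moves=[-0.8, -0.0005, 0.03, -0.001, 0, 0, 0, -0.8, -0.0005, 0.055, -0.001, 0, 0, 0, -0.8, -0.0005, 0.07, -0.001, 0, 0, 0, -0.8, -0.0005, 0.07, -0.001, 0, 0, 0, 1, -0.0005, 0.07, -0.001, 0, 0, 0], newtons=30)

```text
clock: 26.1
tool_pos: [559.6, 144.0, 7.9]
tool_rot: [[0.998, 0.002, -0.064], [0.064, 0.0, 0.998], [0.002, -1.0, 0.0]]
contact_force: [-0.2, -0.4, 0.1]
gripper_width: 79.6
```

Call:
servo_tool(moves=[1, 0, 0, 0, 0, 0, 0, 1, 0, 0, 0, 0, 0, 0, 1, 0, 0, 0, 0, 0, 0, 1, 0, 0, 0, 0, 0, 0, 1, 0, 0, 0, 0, 0, 0])

```text
clock: 26.6
tool_pos: [559.1, 144.6, 7.8]
tool_rot: [[0.998, 0.002, -0.065], [0.065, 0.001, 0.998], [0.002, -1.0, 0.001]]
contact_force: [-0.6, -0.5, 7.0]
gripper_width: 63.1
```

Call:
servo_tool(moves=[1, 0, -0.03, 0, 0, 0, 0, 1, 0, -0.07, 0, 0, 0, 0, 1, 0, -0.11, 0, 0, 0, 0, 1, 0, -0.15, -0.02, 0, 0, 0, 1, 0, -0.15, -0.05, 0, 0, 0])

```text
clock: 27.1
tool_pos: [565.1, 96.7, 161.5]
tool_rot: [[0.998, 0.009, -0.069], [0.069, 0.003, 0.998], [0.01, -1.0, 0.003]]
contact_force: [1.3, -1.4, -2.7]
gripper_width: 63.3
```

```bash
python3 -c "
from h import *
st();go([541.4,-160.1,150],0.065)"
```

```text
t 27.1 tcp [565.1  96.7 161.5] yaw 0.069 down [ 0.009  0.003 -1.   ] F [ 1.3 -1.4 -2.7] w 63.3 j [-0.51  0.6   0.46  1.79 -0.35  0.82  0.19]
shift [-0.0416  0.0104 -0.2545] rot [-0.0025  0.0044  0.0095]
```

Call:
servo_tool(moves=[1, -0.009, 0, -0.048, 0, 0, 0, 1, -0.018, 0, -0.096, 0, 0, 0, 1, -0.027, 0, -0.144, 0, 0, 0, 1, -0.036, 0, -0.192, 0, 0, 0, 1, -0.042, 0, -0.24, 0, 0, 0])

```text
clock: 27.6
tool_pos: [534.0, -149.2, 156.4]
tool_rot: [[0.998, -0.001, -0.065], [0.065, 0.001, 0.998], [-0.001, -1.0, 0.001]]
contact_force: [1.3, 0.8, -2.4]
gripper_width: 63.3
```

Call:
servo_tool(moves=[1, 0, 0, -0.013, 0, 0, 0, 1, 0, 0.03, -0.013, 0, 0, 0, 1, 0, 0.06, -0.013, 0, 0, 0, 1, 0, 0.06, -0.013, 0, 0, 0, 1, 0, 0.06, -0.013, 0, 0, 0])

```text
clock: 28.1
tool_pos: [535.9, -160.3, 96.5]
tool_rot: [[0.998, -0.001, -0.065], [0.065, 0.0, 0.998], [-0.001, -1.0, 0.0]]
contact_force: [0.4, -0.2, -2.0]
gripper_width: 63.1
```

```bash
cat > held.py <<'E'
from h import *
import sys
s=st();c=eyes.camera_params('wrist');p,d,_=snap('wrist',sys.argv[1]);W=cloud(d,c)
R=np.array(s['tool_rot']);Q=(W-np.array(s['tool_pos']))@R
m=(d>0)&(abs(Q[...,0])<29)&(abs(Q[...,2])<40)&(Q[...,1]>-35)&(Q[...,1]<25)
P=Q[m];h=np.histogram(P[:,1],np.arange(-35,26,2));print(h[0].tolist());
b=h[1][np.argmax(h[0])]+1;print('level',b)
k=P[abs(P[:,1]-b)<3];e=cv2.minEnclosingCircle(k[:,[0,2]].astype(np.float32));print('held top: center tool x,z',e)
print('z range at |x|<5',k[abs(k[:,0])<5][:,2].min(),k[abs(k[:,0])<5][:,2].max())
go([541.4,-160.1,12],0.065)
E
python3 row.py w19.png; python3 held.py w19.png
```

```text
t 28.1 tcp [ 535.9 -160.3   96.5] yaw 0.065 down [-0.001  0.    -1.   ] F [ 0.4 -0.2 -2. ] w 63.1 j [-0.01  0.67  0.39  1.88 -0.38  0.67  0.67]
carrier [ 5.412090e+02 -1.582059e+02  6.470000e-02] rails [  0.    -36.324] [-0.    36.324] 683 785 ends 142.0 145.8 0 0
carrier xy [-3.  47.4] r 18.0 z 31.3 1473 px [259. 142.]
t 28.15 tcp [ 536.8 -160.7   97.4] yaw 0.065 down [ 0.001 -0.    -1.   ] F [-0.2 -0.7 -2.6] w 63.5 j [-0.01  0.67  0.39  1.87 -0.38  0.67  0.67]
t 28.15 tcp [ 536.8 -160.7   97.4] yaw 0.065 down [ 0.001 -0.    -1.   ] F [-0.2 -0.7 -2.6] w 63.5 j [-0.01  0.67  0.39  1.87 -0.38  0.67  0.67]
[0, 0, 0, 0, 0, 0, 181, 6676, 893, 84, 80, 71, 63, 2, 0, 0, 0, 0, 0, 0, 0, 0, 0, 0, 0, 0, 0, 0, 0, 0]
level -20
held top: center tool x,z ((-0.3776357173919678, -1.9340393543243408), 32.12663269042969)
z range at |x|<5 -33.035283723917274 30.054117481216448
shift [0.004  0.0859 0.0005] rot [0.0008 0.0005 0.002 ]
```

View pics/w19.png

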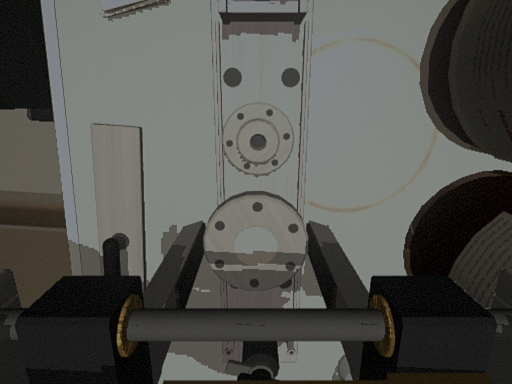

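Call:
servo_tool(moves=[1, 0.004, -0.03, -0.02, 0, 0, 0, 1, 0.004, -0.055, -0.06, 0, 0, 0, 1, 0.004, -0.055, -0.09, 0, 0, 0, 1, 0.004, -0.055, -0.09, 0, 0, 0, 1, 0.004, -0.055, -0.09, 0, 0, 0])

```text
clock: 28.7
tool_pos: [546.2, -250.9, 152.9]
tool_rot: [[0.998, 0.002, -0.063], [0.063, -0.0, 0.998], [0.002, -1.0, -0.0]]
contact_force: [-0.3, 1.1, -2.8]
gripper_width: 63.2
```

Call:
servo_tool(moves=[1, 0, 0, 0, 0, 0, 0, 1, 0, 0, 0, 0, 0, 0, 1, 0, 0, 0, 0, 0, 0, 1, 0, 0, 0, 0, 0, 0, 1, 0, 0, 0, 0, 0, 0])

```text
clock: 29.2
tool_pos: [546.0, -250.0, 151.5]
tool_rot: [[0.998, -0.0, -0.065], [0.065, 0.0, 0.998], [-0.0, -1.0, 0.0]]
contact_force: [-0.6, 0.1, -2.7]
gripper_width: 63.3
```

```bash
python3 row.py w20.png; python3 held.py w20.png
```

```text
t 29.2 tcp [ 546.  -250.   151.5] yaw 0.065 down [-0.  0. -1.] F [-0.6  0.1 -2.7] w 63.3 j [ 0.12  0.64  0.42  1.72 -0.33  0.85  0.76]
carrier [ 5.412154e+02 -1.582055e+02  6.460000e-02] rails [  0.    -36.349] [-0.    36.349] 602 613 ends 0 0 0 0
carrier xy [-3.  47.3] r 18.0 z 31.2 1321 px [254.  36.]
carrier xy [ -0.5 -55.6] r 17.9 z 31.3 988 px [256. 148.]
t 29.25 tcp [ 546.  -250.1  151.5] yaw 0.065 down [-0.  0. -1.] F [ 0.1 -0.6 -3. ] w 63.3 j [ 0.12  0.64  0.42  1.72 -0.33  0.85  0.76]
t 29.25 tcp [ 546.  -250.1  151.5] yaw 0.065 down [-0.  0. -1.] F [ 0.1 -0.6 -3. ] w 63.3 j [ 0.12  0.64  0.42  1.72 -0.33  0.85  0.76]
[0, 0, 0, 0, 0, 0, 140, 6622, 971, 80, 78, 76, 63, 3, 0, 0, 0, 0, 0, 0, 0, 0, 0, 0, 0, 0, 0, 0, 0, 0]
level -20
held top: center tool x,z ((-0.32713383436203003, -1.8037031888961792), 32.16759490966797)
z range at |x|<5 -32.98635629158241 30.005626211593572
shift [0.0013 0.1395 0.0902] rot [-0.0001  0.0001 -0.0001]
```

View pics/w20.png

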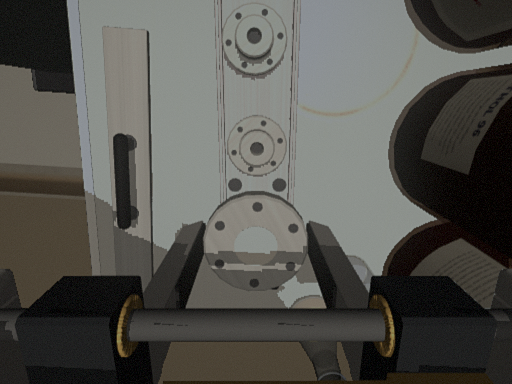

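```bash
python3 -c "
from h import *
st();go([539.9,-160.5,52],0.065)"
```

```text
t 29.3 tcp [ 546.  -250.2  151.5] yaw 0.065 down [-0.  0. -1.] F [-1.6 -1.2 -2.7] w 63.2 j [ 0.12  0.64  0.42  1.72 -0.33  0.85  0.76]
shift [-0.0002  0.0995  0.0899] rot [-0.0001  0.0001 -0.0001]
```

Call:
servo_tool(moves=[1, 0, 0, 0.045, 0, 0, 0, 1, 0, 0, 0.09, 0, 0, 0, 1, 0, 0.04, 0.09, 0, 0, 0, 1, 0, 0.08, 0.09, 0, 0, 0, 1, 0, 0.1, 0.09, 0, 0, 0])

```text
clock: 29.8
tool_pos: [538.7, -159.1, 49.0]
tool_rot: [[0.998, -0.003, -0.066], [0.066, 0.001, 0.998], [-0.003, -1.0, 0.001]]
contact_force: [0.2, -0.1, -3.8]
gripper_width: 63.5
```

Call:
servo_tool(moves=[1, 0, 0, 0, 0, 0, 0, 1, 0, 0, 0, 0, 0, 0, 1, 0, 0, 0, 0, 0, 0, 1, 0, 0, 0, 0, 0, 0, 1, 0, 0, 0, 0, 0, 0])

```text
clock: 30.3
tool_pos: [540.9, -160.7, 52.6]
tool_rot: [[0.998, 0.002, -0.065], [0.065, -0.0, 0.998], [0.002, -1.0, -0.001]]
contact_force: [1.0, -0.4, -2.6]
gripper_width: 62.8
```

```bash
python3 row.py w21.png; python3 held.py w21.png; python3 -c "
from h import *
st();go([539.9,-160.5,12],0.065)"
```

```text
t 30.3 tcp [ 540.9 -160.7   52.6] yaw 0.065 down [ 0.002 -0.    -1.   ] F [ 1.  -0.4 -2.6] w 62.8 j [ 0.02  0.73  0.34  1.89 -0.42  0.59  0.7 ]
carrier [ 5.411641e+02 -1.582088e+02  6.460000e-02] rails [  0.    -36.302] [-0.    36.302] 993 1049 ends 0 0 -145.6 -141.9
carrier xy [-3.1 47.4] r 18.0 z 31.3 2124 px [252. 149.]
carrier xy [ -0.6 -60.6] r 16.8 z 31.5 363 px [256. 294.]
t 30.35 tcp [ 540.7 -160.6   52.4] yaw 0.065 down [ 0.001 -0.    -1.   ] F [-0.1 -0.1 -3.1] w 63.4 j [ 0.02  0.73  0.34  1.89 -0.42  0.59  0.7 ]
t 30.35 tcp [ 540.7 -160.6   52.4] yaw 0.065 down [ 0.001 -0.    -1.   ] F [-0.1 -0.1 -3.1] w 63.4 j [ 0.02  0.73  0.34  1.89 -0.42  0.59  0.7 ]
[0, 0, 0, 0, 0, 0, 174, 6676, 900, 79, 77, 77, 63, 4, 0, 0, 0, 0, 0, 0, 0, 0, 0, 0, 0, 0, 0, 148, 174, 6]
level -20
held top: center tool x,z ((-0.5788883566856384, -1.8691792488098145), 32.24162292480469)
z range at |x|<5 -32.901661532753934 30.29099599162282
shift [0.0008 0.0402 0.0004] rot [0.0002 0.     0.0011]
t 30.4 tcp [ 540.6 -160.6   52.2] yaw 0.065 down [ 0.001 -0.    -1.   ] F [ 0.6 -0.2 -2.9] w 63.1 j [ 0.02  0.73  0.34  1.89 -0.42  0.59  0.7 ]
shift [-0.0007  0.0402  0.0001] rot [0.0002 0.     0.0011]
```

View pics/w21.png

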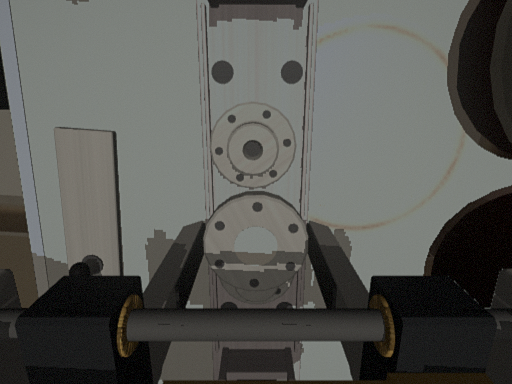

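Call:
servo_tool(moves=[1, -0.0005, 0.01, 0, 0, 0, 0, 1, -0.0005, 0.02, 0, 0, 0, 0, 1, -0.0005, 0.025, 0, 0, 0, 0, 1, -0.0005, 0.025, 0, 0, 0, 0, 1, -0.0005, 0.025, 0, 0, 0, 0])

```text
clock: 30.9
tool_pos: [539.5, -160.6, 26.2]
tool_rot: [[0.998, -0.001, -0.065], [0.065, 0.0, 0.998], [-0.001, -1.0, 0.0]]
contact_force: [0.3, 1.0, -3.8]
gripper_width: 63.1
```

Call:
servo_tool(moves=[1, 0, 0.001, 0, 0, 0, 0, 1, 0, 0.003, 0, 0, 0, 0, 1, 0, 0.005, 0, 0, 0, 0, 1, 0, 0.007, 0, 0, 0, 0, 1, 0, 0.007, 0, 0, 0, 0])

```text
clock: 31.4
tool_pos: [539.4, -160.4, 19.3]
tool_rot: [[0.998, -0.0, -0.065], [0.065, 0.0, 0.998], [-0.0, -1.0, 0.0]]
contact_force: [-0.3, 1.0, -3.0]
gripper_width: 63.1
```

```bash
python3 -c "
from h import *
st();go([539.9,-160.5,12],0.065)"
```

```text
t 31.4 tcp [ 539.4 -160.4   19.3] yaw 0.065 down [-0.  0. -1.] F [-0.3  1.  -3. ] w 63.1 j [ 0.04  0.78  0.31  1.91 -0.45  0.52  0.72]
shift [ 0.0005  0.0073 -0.0001] rot [-0.0002 -0.     -0.0005]
```

Call:
servo_tool(moves=[1, 0, 0.002, 0, 0, 0, 0, 1, 0, 0.004, 0, 0, 0, 0, 1, 0, 0.006, 0, 0, 0, 0, 1, 0, 0.007, 0, 0, 0, 0, 1, 0, 0.007, 0, 0, 0, 0])

```text
clock: 31.9
tool_pos: [539.5, -160.5, 12.4]
tool_rot: [[0.998, -0.0, -0.065], [0.065, 0.0, 0.998], [-0.0, -1.0, 0.0]]
contact_force: [-0.0, -0.8, -2.9]
gripper_width: 63.1
```

Call:
servo_tool(moves=[-0.7, 0, 0, 0, 0, 0, 0, -0.7, 0, 0, 0, 0, 0, 0, -0.7, 0, 0, 0, 0, 0, 0, -0.7, 0, 0, 0, 0, 0, 0, -0.7, 0, 0, 0, 0, 0, 0])

```text
clock: 32.4
tool_pos: [539.8, -160.5, 12.7]
tool_rot: [[0.998, 0.0, -0.065], [0.065, -0.0, 0.998], [0.0, -1.0, -0.0]]
contact_force: [-0.4, 0.5, -0.0]
gripper_width: 80.2
```

Call:
servo_tool(moves=[-0.7, 0, -0.04, 0, 0, 0, 0, -0.7, 0, -0.09, 0, 0, 0, 0, -0.7, 0, -0.13, -0.03, 0, 0, 0, -0.7, 0, -0.14, -0.07, 0, 0, 0, -0.7, 0, -0.14, -0.09, 0, 0, 0])

```text
clock: 32.9
tool_pos: [546.7, -255.0, 155.9]
tool_rot: [[0.998, 0.005, -0.063], [0.063, -0.005, 0.998], [0.005, -1.0, -0.005]]
contact_force: [-0.2, 0.3, 0.2]
gripper_width: 79.7
```

Call:
servo_tool(moves=[-0.7, 0, 0, 0, 0, 0, 0, -0.7, 0, 0, 0, 0, 0, 0, -0.7, 0, 0, 0, 0, 0, 0, -0.7, 0, 0, 0, 0, 0, 0, -0.7, 0, 0, 0, 0, 0, 0])

```text
clock: 33.4
tool_pos: [545.6, -249.0, 152.2]
tool_rot: [[0.998, -0.001, -0.066], [0.066, 0.001, 0.998], [-0.001, -1.0, 0.001]]
contact_force: [0.1, -0.4, 0.1]
gripper_width: 79.7
```

```bash
python3 row.py w22.png
```

```text
t 33.4 tcp [ 545.6 -249.   152.2] yaw 0.067 down [-0.001  0.001 -1.   ] F [ 0.1 -0.4  0.1] w 79.7 j [ 0.12  0.64  0.43  1.72 -0.33  0.85  0.76]
carrier [ 5.412110e+02 -1.582058e+02  6.470000e-02] rails [ -0.    -36.351] [ 0.    36.351] 630 657 ends 0 0 -146.6 -143.0
carrier xy [-2.9 47.3] r 18.1 z 31.3 1308 px [254.  37.]
carrier xy [-2.2 -4. ] r 32.0 z 31.6 3555 px [255.  95.]
carrier xy [ -0.4 -55.6] r 18.0 z 31.2 969 px [257. 149.]
t 33.45 tcp [ 545.6 -249.3  152.3] yaw 0.066 down [-0.     0.001 -1.   ] F [ 1.4 -0.6 -0.5] w 80.0 j [ 0.12  0.64  0.43  1.72 -0.33  0.85  0.76]
```

View pics/w22.png

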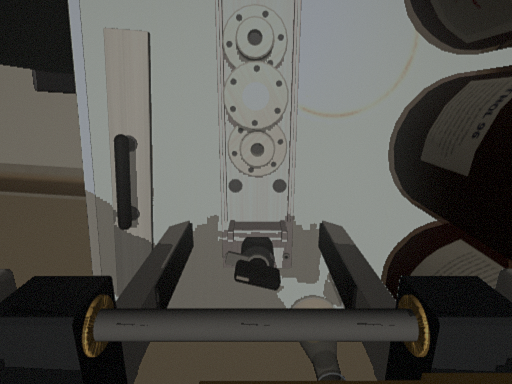

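```bash
cat > bar.py <<'E'
from h import *
import sys
s=st();c=eyes.camera_params('wrist');p,d,_=snap('wrist',sys.argv[1]);W=cloud(d,c)
m=(d>0)&(W[...,0]>375)&(W[...,0]<450)&(W[...,1]>-420)&(W[...,1]<-50)
H=W[m&(W[...,2]>24)&(W[...,2]<42)];r=cv2.minAreaRect(H[:,:2].astype(np.float32));print('handle',np.round(r[0],1),np.round(r[1],1),round(r[2],1),H[:,2].max().round(1),len(H))
B=W[m&(W[...,2]>4)&(W[...,2]<12)];r=cv2.minAreaRect(B[:,:2].astype(np.float32));print('bar',np.round(r[0],1),np.round(r[1],1),round(r[2],2))
k=B[:,1]>-210; 
lo=[];
for y in np.arange(-400,-100,10):
    q=B[abs(B[:,1]-y)<5]
    if len(q)>20: lo.append((y,(np.percentile(q[:,0],2)+np.percentile(q[:,0],98))/2))
lo=np.array(lo);f=np.polyfit(lo[:,0],lo[:,1],1);print('slope dx/dy',f[0].round(4),'x at -258',np.polyval(f,-258).round(1),'y max',B[:,1].max().round(1),'ymin',B[:,1].min().round(1))
E
python3 bar.py w23.png
```

```text
t 33.45 tcp [ 545.6 -249.3  152.3] yaw 0.066 down [-0.     0.001 -1.   ] F [ 1.4 -0.6 -0.5] w 80.0 j [ 0.12  0.64  0.43  1.72 -0.33  0.85  0.76]
handle [ 406.7 -258.9] [102.3  14.4] 88.8 36.8 1342
bar [ 406.1 -259.5] [303.9  45.4] 89.39
slope dx/dy 0.0416 x at -258 404.9 y max -107.4 ymin -411.2
```

Run:
```python
from h import *
c=eyes.camera_params('wrist');p,d=eyes.read_camera('wrist');W=cloud(d,c)
m=(d>0)&(W[...,0]>375)&(W[...,0]<450)&(W[...,1]>-420)&(W[...,1]<-50)
B=W[m&(W[...,2]>5.5)&(W[...,2]<10.5)]
for y in np.arange(-400,-100,25):
    q=B[abs(B[:,1]-y)<8]
    if len(q)>20: print(y,q[:,0].min().round(1),q[:,0].max().round(1),len(q))
H=W[m&(W[...,2]>30)&(W[...,2]<42)]
f=np.polyfit(H[:,1],H[:,0],1);print('handle',f,H[:,1].min(),H[:,1].max(),np.polyval(f,-259))
```

```text
-400 383.1 397.6 87
-375 383.0 413.9 248
-350 383.3 426.9 415
-325 383.4 427.8 437
-300 384.0 428.3 280
-275 384.0 428.4 329
-250 384.6 428.4 354
-225 384.7 428.6 337
-200 384.6 429.0 632
-175 385.1 429.4 680
-150 385.3 429.8 711
-125 385.5 429.9 768
handle [8.43509882e-03 4.09624507e+02] -310.35492398003146 -207.96590114842147 407.43981664656945
```

```bash
python3 -c "
from h import *
st();go([406.5,-259.2,90],-0.009)"
```

```text
t 33.55 tcp [ 545.5 -249.8  152.5] yaw 0.066 down [-0.  0. -1.] F [ 0.2 -0.1 -0.6] w 80.0 j [ 0.12  0.64  0.43  1.72 -0.33  0.85  0.76]
shift [-0.1393  0.0625 -0.0002] rot [-0.0002  0.0747 -0.0002]
```

Call:
servo_tool(moves=[-0.3, -0.04, 0, 0, 0, 0.025, 0, -0.3, -0.08, 0, 0, 0, 0.05, 0, -0.3, -0.12, 0.02, 0, 0, 0.075, 0, -0.3, -0.139, 0.06, 0, 0, 0.075, 0, -0.3, -0.139, 0.06, 0, 0, 0.075, 0])

```text
clock: 34.05
tool_pos: [401.5, -257.6, 90.1]
tool_rot: [[1.0, -0.008, 0.013], [-0.013, 0.005, 1.0], [-0.008, -1.0, 0.004]]
contact_force: [-0.1, -0.1, -0.6]
gripper_width: 61.2
```

Call:
servo_tool(moves=[-0.3, 0, 0, 0, 0, 0, 0, -0.3, 0, 0, 0, 0, 0, 0, -0.3, 0, 0, 0, 0, 0, 0, -0.3, 0, 0, 0, 0, 0, 0, -0.3, 0, 0, 0, 0, 0, 0])

```text
clock: 34.55
tool_pos: [407.7, -259.4, 93.0]
tool_rot: [[1.0, 0.001, 0.009], [-0.009, -0.001, 1.0], [0.001, -1.0, -0.001]]
contact_force: [-0.4, 0.2, 0.3]
gripper_width: 61.1
```

Run:
```python
from h import *
st();c=eyes.camera_params('wrist');p,d,_=snap('wrist','w24.png');W=cloud(d,c)
m=(d>0)&(W[...,0]>375)&(W[...,0]<450)&(W[...,1]>-420)&(W[...,1]<-50)
H=W[m&(W[...,2]>29)&(W[...,2]<42)]
f=np.polyfit(H[:,1],H[:,0],1);print('handle',f,H[:,1].min(),H[:,1].max(),np.polyval(f,-259),H[:,2].max())
go([406.5,-259.2,5],-0.009)
```

```text
t 34.55 tcp [ 407.7 -259.4   93. ] yaw -0.009 down [ 0.001 -0.001 -1.   ] F [-0.4  0.2  0.3] w 61.1 j [ 0.25  0.59  0.38  2.08 -0.41  0.54  0.91]
handle [1.04360665e-02 4.08742534e+02] -310.61688668049214 -207.8138412777657 406.0395928517937 36.26439566423946
shift [-0.0009  0.0879  0.0001] rot [ 0.0003 -0.0004  0.0007]
```

View pics/w24.png

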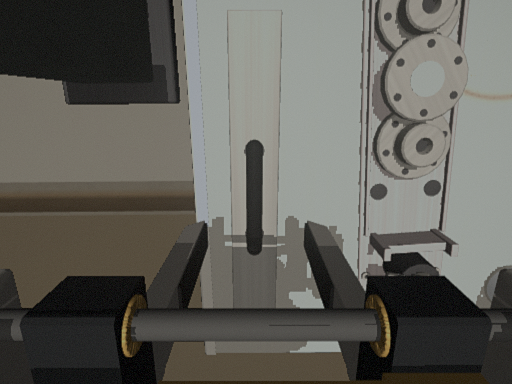

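Call:
servo_tool(moves=[-0.3, -0.001, 0.04, 0, 0, 0, 0, -0.3, -0.001, 0.07, 0, 0, 0, 0, -0.3, -0.001, 0.087, 0, 0, 0, 0, -0.3, -0.001, 0.087, 0, 0, 0, 0, 1, -0.001, 0.087, 0, 0, 0, 0], newtons=40)

```text
clock: 35.1
tool_pos: [405.8, -259.5, 5.8]
tool_rot: [[1.0, -0.0, 0.01], [-0.01, 0.0, 1.0], [-0.0, -1.0, 0.0]]
contact_force: [0.1, -0.2, 0.8]
gripper_width: 55.8
```

Call:
servo_tool(moves=[1, 0, 0, 0, 0, 0, 0, 1, 0, 0, 0, 0, 0, 0, 1, 0, 0, 0, 0, 0, 0, 1, 0, 0, 0, 0, 0, 0, 1, 0, 0, 0, 0, 0, 0])

```text
clock: 35.6
tool_pos: [406.0, -259.4, 5.8]
tool_rot: [[1.0, 0.0, 0.01], [-0.01, -0.0, 1.0], [0.0, -1.0, -0.0]]
contact_force: [-0.4, -0.8, -0.2]
gripper_width: 16.3
```

Call:
servo_tool(moves=[1, 0, 0, 0, 0, 0, 0, 1, 0, 0, 0, 0, 0, 0, 1, 0, 0, 0, 0, 0, 0, 1, 0, 0, 0, 0, 0, 0, 1, 0, 0, 0, 0, 0, 0])

```text
clock: 36.1
tool_pos: [406.1, -259.4, 5.7]
tool_rot: [[1.0, 0.001, 0.01], [-0.01, -0.0, 1.0], [0.001, -1.0, -0.0]]
contact_force: [0.7, 0.6, 4.8]
gripper_width: 12.4
```

Call:
servo_tool(moves=[1, 0, -0.03, 0, 0, 0, 0, 1, 0, -0.07, 0, 0, 0, 0, 1, 0, -0.11, 0, 0, 0, 0, 1, 0, -0.13, 0, 0, 0, 0, 1, 0, -0.13, 0, 0, 0, 0])

```text
clock: 36.6
tool_pos: [406.9, -260.1, 137.3]
tool_rot: [[1.0, 0.004, 0.01], [-0.01, -0.002, 1.0], [0.004, -1.0, -0.002]]
contact_force: [-0.3, -0.0, -2.1]
gripper_width: 12.8
```

```bash
python3 -c "
from h import *
st();go([541.2,-158.2,136],0.065)"
```

```text
t 36.6 tcp [ 406.9 -260.1  137.3] yaw -0.01 down [ 0.004 -0.002 -1.   ] F [-0.3 -0.  -2.1] w 12.8 j [ 0.2   0.52  0.45  2.05 -0.36  0.65  0.88]
shift [0.1333 0.0016 0.1032] rot [ 0.0022 -0.0748  0.0035]
```

Call:
servo_tool(moves=[1, 0.025, 0, 0.02, 0, -0.015, 0, 1, 0.05, 0, 0.04, 0, -0.03, 0, 1, 0.075, 0, 0.06, 0, -0.045, 0, 1, 0.1, 0, 0.08, 0, -0.06, 0, 1, 0.133, 0, 0.102, 0, -0.075, 0])

```text
clock: 37.1
tool_pos: [538.1, -157.7, 133.1]
tool_rot: [[0.998, -0.005, -0.064], [0.064, 0.001, 0.998], [-0.005, -1.0, 0.001]]
contact_force: [0.7, -0.5, -2.4]
gripper_width: 13.2
```

Call:
servo_tool(moves=[1, 0, 0, 0, 0, 0, 0, 1, 0, 0, 0, 0, 0, 0, 1, 0, 0, 0, 0, 0, 0, 1, 0, 0, 0, 0, 0, 0, 1, 0, 0, 0, 0, 0, 0])

```text
clock: 37.6
tool_pos: [538.9, -159.5, 135.3]
tool_rot: [[0.998, -0.001, -0.063], [0.063, -0.0, 0.998], [-0.001, -1.0, 0.0]]
contact_force: [0.5, -0.3, -1.9]
gripper_width: 12.6
```

```bash
cat > hb.py <<'E'
from h import *
import sys
s=st();c=eyes.camera_params('wrist');p,d,_=snap('wrist',sys.argv[1]);W=cloud(d,c)
R=np.array(s['tool_rot']);Q=(W-np.array(s['tool_pos']))@R
# bar top plate: 8 above underside; tool y of underside=+5.7 -> top at -2.3 
m=(d>0)&(abs(Q[...,0])<35)&(Q[...,2]<175)&(Q[...,2]>-175)&(abs(Q[...,1]+2.3)<4)
P=Q[m];print(len(P),'level',np.median(P[:,1]).round(1),'zmax',P[:,2].max().round(1),'zmin',P[:,2].min().round(1))
for z in (40,60,80,100,120,140):
    q=P[abs(P[:,2]-z)<6]
    if len(q)>10: print(z,q[:,0].min().round(1),q[:,0].max().round(1),'mid',((q[:,0].min()+q[:,0].max())/2).round(1),'lvl',np.median(q[:,1]).round(1))
go([541.2,-158.2,38],0.065)
E
python3 hb.py w25.png;python3 car.py w25b.png
```

```text
t 37.6 tcp [ 538.9 -159.5  135.3] yaw 0.063 down [-0.001 -0.    -1.   ] F [ 0.5 -0.3 -1.9] w 12.6 j [-0.05  0.62  0.44  1.84 -0.37  0.77  0.66]
16920 level -1.7 zmax 133.9 zmin -124.7
40 -22.5 21.6 mid -0.4 lvl -1.8
60 -22.4 21.6 mid -0.4 lvl -1.8
80 -22.4 21.6 mid -0.4 lvl -1.7
100 -22.3 21.6 mid -0.4 lvl -1.8
120 -22.3 21.6 mid -0.3 lvl -1.8
shift [0.0022 0.0975 0.001 ] rot [-0.0001 -0.0015 -0.0003]
t 37.65 tcp [ 539.1 -159.4  135.5] yaw 0.063 down [-0.  0. -1.] F [ 0.4 -1.1 -3.1] w 12.8 j [-0.05  0.62  0.44  1.84 -0.37  0.77  0.66]
expected non-empty vector for x
housing axis [529.8  18.1   0. ] None
housing axis [ 553.  -333.1    0. ] None
t 37.7 tcp [ 539.4 -159.2  135.6] yaw 0.064 down [-0.  0. -1.] F [-0.3  0.  -2.7] w 13.0 j [-0.05  0.62  0.44  1.84 -0.37  0.77  0.66]
```

View pics/w25.png

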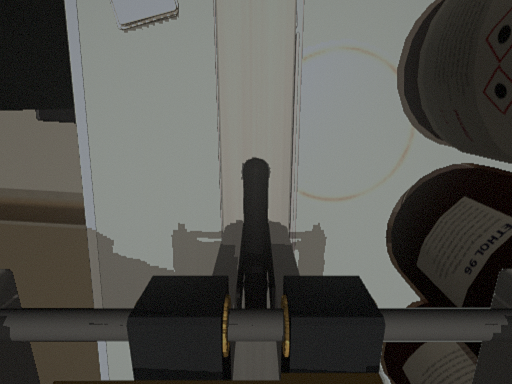

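Call:
servo_tool(moves=[1, 0.002, 0.03, 0.001, 0, 0, 0, 1, 0.002, 0.06, 0.001, 0, 0, 0, 1, 0.002, 0.07, 0.001, 0, 0, 0, 1, 0.002, 0.07, 0.001, 0, 0, 0, 1, 0.002, 0.07, 0.001, 0, 0, 0])

```text
clock: 38.2
tool_pos: [542.3, -158.2, 66.4]
tool_rot: [[0.998, 0.001, -0.064], [0.064, -0.001, 0.998], [0.001, -1.0, -0.001]]
contact_force: [0.7, -0.7, -2.7]
gripper_width: 12.4
```

Call:
servo_tool(moves=[1, 0, 0, 0, 0, 0, 0, 1, 0, 0, 0, 0, 0, 0, 1, 0, 0, 0, 0, 0, 0, 1, 0, 0, 0, 0, 0, 0, 1, 0, 0, 0, 0, 0, 0])

```text
clock: 38.7
tool_pos: [541.9, -157.5, 65.8]
tool_rot: [[0.998, 0.0, -0.065], [0.065, -0.0, 0.998], [0.0, -1.0, -0.0]]
contact_force: [0.1, 0.5, -2.8]
gripper_width: 12.9
```

```bash
python3 hb.py w26.png
python3 - <<'E'
from h import *
p,d=eyes.read_camera('side');cv2.imwrite('pics/s26.png',cv2.resize(p[180:270,230:370],None,fx=5,fy=5,interpolation=2))
E
```

```text
t 38.7 tcp [ 541.9 -157.5   65.8] yaw 0.065 down [ 0. -0. -1.] F [ 0.1  0.5 -2.8] w 12.9 j [-0.01  0.72  0.38  1.88 -0.43  0.62  0.71]
16913 level -1.7 zmax 134.0 zmin -124.4
40 -22.5 21.3 mid -0.6 lvl -1.7
60 -22.5 21.6 mid -0.5 lvl -1.7
80 -22.5 21.6 mid -0.5 lvl -1.7
100 -22.5 21.6 mid -0.4 lvl -1.8
120 -22.3 21.6 mid -0.4 lvl -1.7
shift [-0.0006  0.0277 -0.0007] rot [-0.      0.0001  0.0001]
```

View pics/s26.png

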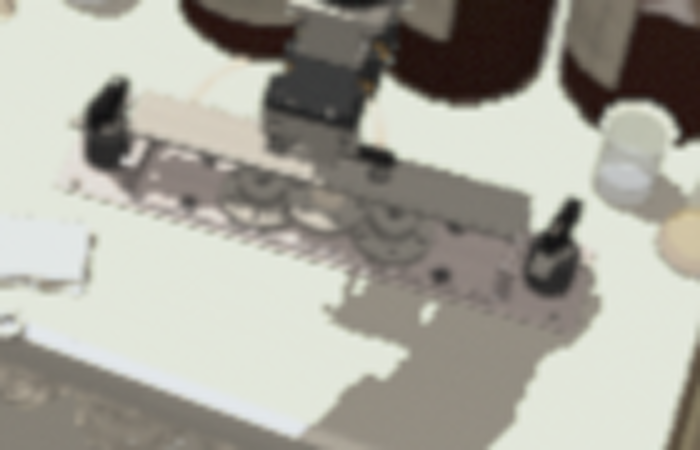

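View pics/w26.png

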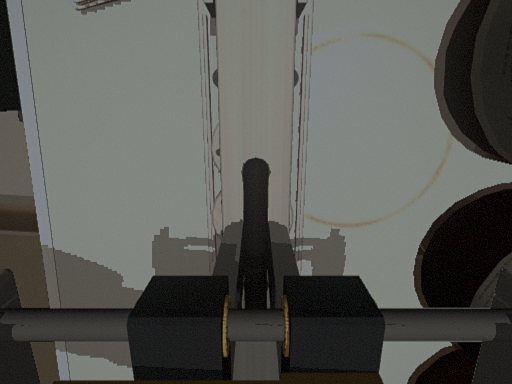

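Call:
servo_tool(moves=[1, -0.0005, 0.008, -0.0005, 0, 0, 0, 1, -0.0005, 0.016, -0.0005, 0, 0, 0, 1, -0.0005, 0.02, -0.0005, 0, 0, 0, 1, -0.0005, 0.024, -0.0005, 0, 0, 0, 1, -0.0005, 0.024, -0.0005, 0, 0, 0])

```text
clock: 39.3
tool_pos: [540.8, -157.9, 40.8]
tool_rot: [[0.998, -0.001, -0.065], [0.065, 0.0, 0.998], [-0.001, -1.0, 0.0]]
contact_force: [0.2, 0.4, -3.5]
gripper_width: 12.7
```

Call:
servo_tool(moves=[1, 0, 0.001, 0, 0, 0, 0, 1, 0, 0.002, 0, 0, 0, 0, 1, 0, 0.003, 0, 0, 0, 0, 1, 0, 0.003, 0, 0, 0, 0, 1, 0, 0.003, 0, 0, 0, 0])

```text
clock: 39.8
tool_pos: [541.4, -158.1, 38.7]
tool_rot: [[0.998, 0.0, -0.065], [0.065, 0.0, 0.998], [0.0, -1.0, 0.0]]
contact_force: [-0.7, -0.0, -2.3]
gripper_width: 12.9
```

Call:
servo_tool(moves=[1, 0, 0.001, 0, 0, 0, 0, 1, 0, 0.001, 0, 0, 0, 0, 1, 0, 0.001, 0, 0, 0, 0, 0, 0, 0.001, 0, 0, 0, 0, 0, 0, 0.001, 0, 0, 0, 0])

```text
clock: 40.3
tool_pos: [541.5, -158.2, 37.7]
tool_rot: [[0.998, 0.001, -0.065], [0.065, -0.0, 0.998], [0.001, -1.0, -0.0]]
contact_force: [0.2, 0.5, -1.0]
gripper_width: 25.7
```

Call:
servo_tool(moves=[0, 0, 0, 0, 0, 0, 0, 0, 0, 0, 0, 0, 0, 0, 0, 0, 0, 0, 0, 0, 0, 0, 0, 0, 0, 0, 0, 0, 0, 0, 0, 0, 0, 0, 0])

```text
clock: 40.8
tool_pos: [541.3, -158.1, 37.5]
tool_rot: [[0.998, -0.0, -0.065], [0.065, -0.0, 0.998], [-0.0, -1.0, -0.0]]
contact_force: [0.6, -0.7, -0.3]
gripper_width: 47.1
```

Call:
servo_tool(moves=[0, 0, -0.03, 0, 0, 0, 0, 0, 0, -0.07, 0, 0, 0, 0, -0.3, 0, -0.12, 0, 0, 0, 0, -0.3, 0, -0.15, 0, 0, 0, 0, -0.3, 0, -0.15, -0.03, 0, 0, 0])

```text
clock: 41.3
tool_pos: [546.8, -184.7, 191.9]
tool_rot: [[0.997, 0.008, -0.072], [0.072, 0.001, 0.997], [0.008, -1.0, 0.001]]
contact_force: [0.8, 0.1, -0.3]
gripper_width: 60.9
```

Call:
servo_tool(moves=[0, 0, 0, -0.04, 0, 0, 0, 0, 0, -0.03, -0.08, 0, 0, 0, 0, 0, -0.05, -0.1, 0, 0, 0, 0, 0, -0.05, -0.1, 0, 0, 0, 0, 0, -0.05, -0.1, 0, 0, 0])

```text
clock: 41.8
tool_pos: [549.5, -286.8, 236.9]
tool_rot: [[0.998, -0.0, -0.065], [0.065, 0.002, 0.998], [-0.0, -1.0, 0.002]]
contact_force: [-0.4, 1.0, -0.8]
gripper_width: 47.2
```

```bash
cat > seat.py <<'E'
from h import *
import sys
st();c=eyes.camera_params('wrist');p,d,_=snap('wrist',sys.argv[1]);W=cloud(d,c);e=np.array([541.2,-158.2,0.0647])
cy,sy=np.cos(e[2]),np.sin(e[2]);Q=W[...,:2]-e[:2];qx=Q@[cy,sy];qy=Q@[-sy,cy];z=W[...,2]
m=(d>0)&(z>36)&(z<43)&(abs(qx)<30)&(abs(qy)<156.5)
P=np.stack([qx[m],qy[m],z[m]],1)
print(len(P),'z',np.percentile(P[:,2],[5,50,95]).round(1),'y',P[:,1].min().round(1),P[:,1].max().round(1))
for y in range(-140,141,35):
    q=P[abs(P[:,1]-y)<6]
    if len(q)>20: print(y,q[:,0].min().round(1),q[:,0].max().round(1),'z',np.median(q[:,2]).round(1))
m=(d>0)&(z>62-5)&(z<75)&(abs(qx)<12)&(abs(qy)<80)
if m.sum()>20: print('handle y',qy[m].min().round(1),qy[m].max().round(1),'x',qx[m].mean().round(1))
for s in (1,-1):
    m=(d>0)&(z>70)&(z<85)&(abs(qx)<40)&(abs(qy-176*s)<40)
    if m.sum()>20:
        r=cv2.minAreaRect(np.stack([qx[m],qy[m]],1).astype(np.float32));b=cv2.boxPoints(r)
        ed=max((b[1]-b[0],b[2]-b[1]),key=np.linalg.norm)
        print('wing',s,np.round(r[0],1),np.round(r[1],1),'angle from x axis',np.arctan2(ed[1],ed[0]).round(3))
E
python3 seat.py w27.png
```

```text
t 41.8 tcp [ 549.5 -286.8  236.9] yaw 0.065 down [-0.     0.002 -1.   ] F [-0.4  1.  -0.8] w 47.2 j [ 0.14  0.59  0.49  1.57 -0.31  1.07  0.78]
5572 z [38.2 39.6 40.9] y -152.2 62.2
-140 -29.4 30.0 z 39.6
-105 -21.2 21.9 z 39.4
-70 -21.9 21.3 z 39.6
-35 -21.4 22.0 z 39.6
0 -22.1 21.3 z 39.6
35 -21.4 21.9 z 39.5
handle y -51.7 51.4 x 0.0
wing -1 [  -0.  -176.2] [14.3 45.6] angle from x axis -0.249
```

View pics/w27.png

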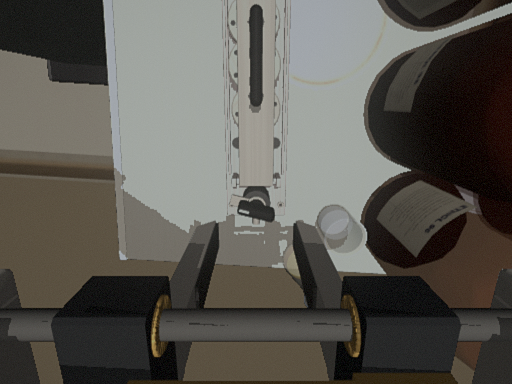

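Call:
servo_tool(moves=[0.15, 0, 0, -0.01, 0, -0.14, 0, 0.15, 0, 0.01, -0.02, 0, -0.28, 0, 0.15, 0, 0.02, -0.03, 0, -0.42, 0, 0.15, 0, 0.03, -0.04, 0, -0.56, 0, 0.15, 0, 0.04, -0.047, 0, -0.7, 0])

```text
clock: 42.35
tool_pos: [552.6, -332.1, 195.4]
tool_rot: [[0.716, -0.002, -0.699], [0.699, 0.003, 0.716], [0.0, -1.0, 0.004]]
contact_force: [0.6, -0.3, 0.0]
gripper_width: 39.8
```

```bash
python3 -c "
from h import *
st();go([552.6,-333.8,150],1.386)"
```

```text
t 42.35 tcp [ 552.6 -332.1  195.4] yaw 0.773 down [-0.002  0.003 -1.   ] F [ 0.6 -0.3  0. ] w 39.8 j [ 0.33  0.64  0.28  1.54 -0.2   1.    1.45]
shift [-0.0012  0.0454 -0.0014] rot [-0.0034 -0.6126  0.0012]
```

Call:
servo_tool(moves=[0.15, -0.001, 0.01, -0.001, 0, -0.13, 0, 0.15, -0.001, 0.02, -0.001, 0, -0.26, 0, 0.15, -0.001, 0.035, -0.001, 0, -0.39, 0, 0.15, -0.001, 0.045, -0.001, 0, -0.52, 0, 0.15, -0.001, 0.045, -0.001, 0, -0.613, 0])

```text
clock: 42.85
tool_pos: [551.6, -331.9, 149.2]
tool_rot: [[0.184, -0.005, -0.983], [0.983, 0.005, 0.184], [0.004, -1.0, 0.006]]
contact_force: [-0.0, 0.0, -0.5]
gripper_width: 40.1
```

Call:
servo_tool(moves=[0.15, 0, 0, 0, 0, 0, 0, 0.15, 0, 0, 0, 0, 0, 0, 0.15, 0, 0, 0, 0, 0, 0, 0.15, 0, 0, 0, 0, 0, 0, 0.15, 0, 0, 0, 0, 0, 0])

```text
clock: 43.35
tool_pos: [552.9, -335.9, 152.7]
tool_rot: [[0.192, 0.0, -0.981], [0.981, -0.0, 0.192], [-0.0, -1.0, -0.0]]
contact_force: [-0.5, 0.5, -0.2]
gripper_width: 40.0
```

```bash
python3 seat.py w28.png; python3 -c "
from h import *
go([552.6,-333.8,48],1.386)"
```

```text
t 43.35 tcp [ 552.9 -335.9  152.7] yaw 1.378 down [ 0. -0. -1.] F [-0.5  0.5 -0.2] w 40.0 j [ 0.44  0.67  0.1   1.57 -0.08  0.9   1.95]
8639 z [38.3 39.6 40.9] y -153.3 77.5
-140 -29.7 30.0 z 39.6
-105 -22.3 21.6 z 39.6
-70 -22.3 21.7 z 39.6
-35 -22.2 22.1 z 39.7
0 -22.1 21.8 z 39.7
35 -22.1 22.0 z 39.7
70 -22.4 22.1 z 39.6
handle y -52.1 50.0 x -1.5
wing -1 [  -0.8 -176.4] [13.5 44.9] angle from x axis -0.252
shift [0.0021 0.1047 0.0007] rot [ 0.0001 -0.0083 -0.0001]
```

View pics/w28.png

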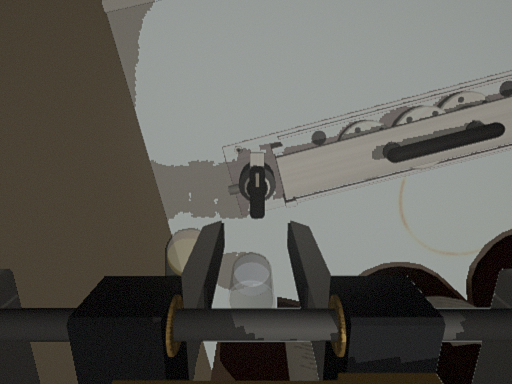

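Call:
servo_tool(moves=[0.15, 0.002, 0.035, 0.0005, 0, -0.008, 0, 0.15, 0.002, 0.07, 0.0005, 0, -0.008, 0, 0.15, 0.002, 0.095, 0.0005, 0, -0.008, 0, 0.15, 0.002, 0.104, 0.0005, 0, -0.008, 0, 0.15, 0.002, 0.104, 0.0005, 0, -0.008, 0])

```text
clock: 43.9
tool_pos: [551.9, -333.6, 47.5]
tool_rot: [[0.184, -0.002, -0.983], [0.983, 0.001, 0.184], [0.001, -1.0, 0.002]]
contact_force: [-0.9, -0.4, 0.7]
gripper_width: 40.0
```

```bash
python3 -c "
from h import *
st();go([552.6,-333.8,48],1.386)"
```

```text
t 43.9 tcp [ 551.9 -333.6   47.5] yaw 1.386 down [-0.002  0.001 -1.   ] F [-0.9 -0.4  0.7] w 40.0 j [ 0.45  0.8   0.08  1.65 -0.09  0.7   1.97]
shift [-0.     -0.0005 -0.0007] rot [-0.0022 -0.0002  0.0007]
```

Close on the wing, then turn clockwise (rotation +y).

Call:
servo_tool(moves=[1, 0, 0, 0, 0, 0, 0, 1, 0, 0, 0, 0, 0, 0, 1, 0, 0, 0, 0, 0, 0, 1, 0, 0, 0, 0, 0, 0, 1, 0, 0, 0, 0, 0, 0], newtons=30)

```text
clock: 44.4
tool_pos: [553.3, -334.8, 49.7]
tool_rot: [[0.184, 0.002, -0.983], [0.983, -0.001, 0.184], [-0.001, -1.0, -0.002]]
contact_force: [-0.9, -0.8, 4.7]
gripper_width: 13.6
```

Call:
servo_tool(moves=[1, 0, 0, 0, 0, 0.05, 0, 1, 0, 0, 0, 0, 0.11, 0, 1, 0, 0, 0, 0, 0.17, 0, 1, 0, 0, 0, 0, 0.23, 0, 1, 0, 0, 0, 0, 0.3, 0])

```text
clock: 44.9
tool_pos: [553.2, -334.8, 49.7]
tool_rot: [[0.468, 0.002, -0.884], [0.884, -0.001, 0.468], [-0.0, -1.0, -0.002]]
contact_force: [-0.4, 0.1, 5.3]
gripper_width: 13.6
```

```bash
python3 -c "
from h import *
s=st();print(s['ft_torque'])"
```

```text
t 44.9 tcp [ 553.2 -334.8   49.7] yaw 1.083 down [ 0.002 -0.001 -1.   ] F [-0.4  0.1  5.3] w 13.6 j [ 0.4   0.8   0.17  1.65 -0.19  0.7   1.75]
[-0.0832793   0.1331872  -0.02432793]
```

Call:
servo_tool(moves=[1, 0, 0, 0, 0, 0.1, 0, 1, 0, 0, 0, 0, 0.2, 0, 1, 0, 0, 0, 0, 0.3, 0, 1, 0, 0, 0, 0, 0.4, 0, 1, 0, 0, 0, 0, 0.5, 0])

```text
clock: 45.4
tool_pos: [553.2, -334.8, 49.7]
tool_rot: [[0.835, 0.001, -0.55], [0.55, -0.001, 0.835], [0.0, -1.0, -0.002]]
contact_force: [-0.5, -0.7, 5.7]
gripper_width: 13.9
```

Call:
servo_tool(moves=[1, 0, 0, 0, 0, 0.1, 0, 1, 0, 0, 0, 0, 0.2, 0, 1, 0, 0, 0, 0, 0.3, 0, 1, 0, 0, 0, 0, 0.34, 0, 1, 0, 0, 0, 0, 0.34, 0])

```text
clock: 45.9
tool_pos: [553.0, -335.0, 49.7]
tool_rot: [[0.97, 0.001, -0.242], [0.242, -0.002, 0.97], [0.001, -1.0, -0.002]]
contact_force: [-0.5, -0.2, 5.7]
gripper_width: 13.9
```

```bash
python3 -c "
from h import *
s=st();print(s['ft_torque'])"
```

```text
t 45.9 tcp [ 553.  -335.    49.7] yaw 0.245 down [ 0.001 -0.002 -1.   ] F [-0.5 -0.2  5.7] w 13.9 j [ 0.27  0.84  0.4   1.66 -0.44  0.74  1.12]
[-0.2119115   0.36010973 -0.06718858]
```

Call:
servo_tool(moves=[0.15, 0, 0, 0, 0, 0, 0, 0.15, 0, 0, 0, 0, 0, 0, 0.15, 0, 0, 0, 0, 0, 0, 0.15, 0, 0, 0, 0, 0, 0, 0.15, 0, 0, 0, 0, 0, 0])

```text
clock: 46.4
tool_pos: [552.5, -333.9, 48.4]
tool_rot: [[0.97, -0.0, -0.244], [0.244, 0.0, 0.97], [-0.0, -1.0, 0.0]]
contact_force: [0.1, -0.2, 0.2]
gripper_width: 39.8
```

Call:
servo_tool(moves=[0.15, 0, -0.03, 0, 0, 0, 0, 0.15, 0, -0.08, 0, 0, 0, 0, 0.15, 0, -0.13, 0, 0, 0, 0, 0.15, 0, -0.17, 0, 0, 0, 0, 0.15, 0, -0.17, 0, 0, 0, 0])

```text
clock: 46.9
tool_pos: [555.5, -336.8, 225.0]
tool_rot: [[0.97, 0.01, -0.243], [0.243, -0.006, 0.97], [0.008, -1.0, -0.008]]
contact_force: [-0.4, -0.5, -0.5]
gripper_width: 39.7
```

```bash
python3 seat.py w29.png
```

```text
t 46.9 tcp [ 555.5 -336.8  225. ] yaw 0.246 down [ 0.01  -0.006 -1.   ] F [-0.4 -0.5 -0.5] w 39.7 j [ 0.22  0.64  0.5   1.51 -0.33  1.07  1.04]
4962 z [38.2 39.6 40.9] y -153.6 12.6
-140 -30.0 30.0 z 39.6
-105 -22.0 21.8 z 39.5
-70 -22.1 21.8 z 39.5
-35 -21.9 21.7 z 39.6
0 -22.0 22.0 z 39.6
handle y -52.0 3.6 x -0.3
wing -1 [   0.3 -176. ] [13.4 44.9] angle from x axis -1.395
```

View pics/w29.png

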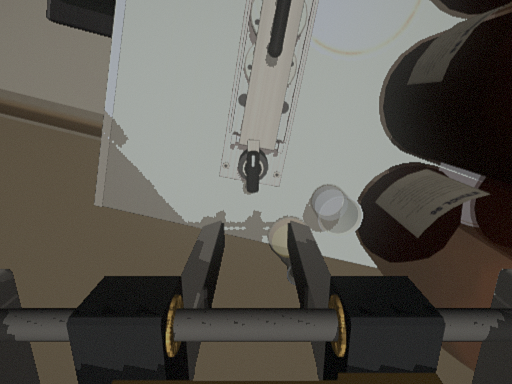

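Call:
servo_tool(moves=[0.15, 0.008, 0, 0.046, 0, -0.12, 0, 0.15, 0.016, 0, 0.092, 0, -0.24, 0, 0.15, 0.024, 0, 0.138, 0, -0.36, 0, 0.15, 0.032, 0, 0.184, 0, -0.48, 0, 0.15, 0.04, 0, 0.23, 0, -0.6, 0])

```text
clock: 47.45
tool_pos: [533.9, -98.9, 216.9]
tool_rot: [[0.659, -0.003, -0.752], [0.752, 0.001, 0.659], [-0.001, -1.0, 0.003]]
contact_force: [0.9, 0.2, -1.3]
gripper_width: 40.1
```

```bash
python3 -c "
from h import *
st();go([529.8,17.4,160],1.4)"
```

```text
t 47.45 tcp [533.9 -98.9 216.9] yaw 0.851 down [-0.003  0.001 -1.   ] F [ 0.9  0.2 -1.3] w 40.1 j [-0.1   0.47  0.35  1.8  -0.2   0.91  1.18]
shift [0.0849 0.057  0.0796] rot [-0.003  -0.5488 -0.0007]
```

Call:
servo_tool(moves=[0.15, 0.025, 0.01, 0.02, 0, -0.11, 0, 0.15, 0.045, 0.02, 0.04, 0, -0.22, 0, 0.15, 0.065, 0.04, 0.06, 0, -0.34, 0, 0.15, 0.085, 0.055, 0.08, 0, -0.46, 0, 0.15, 0.085, 0.055, 0.08, 0, -0.55, 0])

```text
clock: 47.95
tool_pos: [528.5, 20.9, 159.9]
tool_rot: [[0.163, -0.008, -0.987], [0.987, 0.003, 0.163], [0.001, -1.0, 0.008]]
contact_force: [-0.2, -0.1, -0.3]
gripper_width: 40.0
```

Call:
servo_tool(moves=[0.15, 0, 0, 0, 0, 0, 0, 0.15, 0, 0, 0, 0, 0, 0, 0.15, 0, 0, 0, 0, 0, 0, 0.15, 0, 0, 0, 0, 0, 0, 0.15, 0, 0, 0, 0, 0, 0])

```text
clock: 48.45
tool_pos: [532.0, 15.0, 163.7]
tool_rot: [[0.175, 0.0, -0.985], [0.985, -0.0, 0.175], [-0.0, -1.0, -0.0]]
contact_force: [0.2, -1.1, -0.6]
gripper_width: 39.9
```

```bash
python3 seat.py w30.png; python3 -c "
from h import *
st();go([529.8,17.4,48],1.4)"
```

```text
t 48.45 tcp [532.   15.  163.7] yaw 1.395 down [ 0. -0. -1.] F [ 0.2 -1.1 -0.6] w 39.9 j [-0.2   0.51  0.17  1.89 -0.12  0.76  1.44]
8332 z [38.3 39.6 40.8] y -128.2 152.7
-105 -21.9 22.0 z 39.6
-70 -22.0 21.8 z 39.5
-35 -22.0 21.7 z 39.7
0 -22.1 21.8 z 39.5
35 -21.9 21.8 z 39.7
70 -22.0 22.0 z 39.5
105 -22.2 22.2 z 39.5
140 -29.9 29.9 z 39.6
handle y -49.4 52.3 x -1.3
wing 1 [ -0.5 176.1] [13.4 44.9] angle from x axis -0.245
t 48.5 tcp [532.   15.1 163.7] yaw 1.395 down [ 0. -0. -1.] F [ 0.3  0.1 -0.4] w 39.9 j [-0.2   0.51  0.17  1.89 -0.12  0.76  1.44]
shift [0.0018 0.1157 0.0026] rot [ 0.0003 -0.005   0.    ]
```

View pics/w30.png

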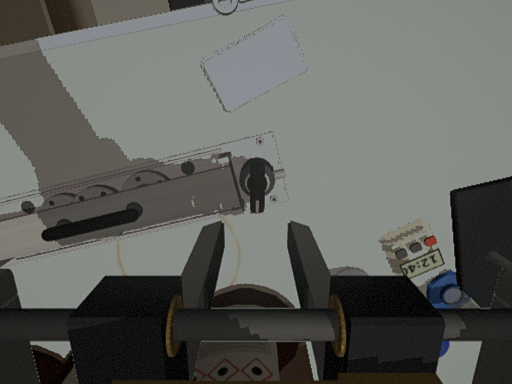

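Call:
servo_tool(moves=[0.15, 0.002, 0.035, 0.0025, 0, 0, 0, 0.15, 0.002, 0.07, 0.0025, 0, 0, 0, 0.15, 0.002, 0.1, 0.0025, 0, 0, 0, 0.15, 0.002, 0.115, 0.0025, 0, 0, 0, 0.15, 0.002, 0.115, 0.0025, 0, 0, 0])

```text
clock: 49.0
tool_pos: [528.1, 17.6, 46.7]
tool_rot: [[0.174, -0.004, -0.985], [0.985, -0.0, 0.174], [-0.001, -1.0, 0.004]]
contact_force: [-0.8, 0.1, -0.0]
gripper_width: 39.8
```

Call:
servo_tool(moves=[0.15, 0, 0, 0, 0, 0, 0, 0.15, 0, 0, 0, 0, 0, 0, 1, 0, 0, 0, 0, 0, 0, 1, 0, 0, 0, 0, 0, 0, 1, 0, 0, 0, 0, 0, 0], newtons=30)

```text
clock: 49.5
tool_pos: [530.1, 17.9, 49.1]
tool_rot: [[0.174, 0.001, -0.985], [0.985, 0.0, 0.174], [0.0, -1.0, -0.001]]
contact_force: [0.2, -0.1, 0.1]
gripper_width: 19.3
```

Call:
servo_tool(moves=[1, 0, 0, 0, 0, 0, 0, 1, 0, 0, 0, 0, 0, 0, 1, 0, 0, 0, 0, 0.07, 0, 1, 0, 0, 0, 0, 0.15, 0, 1, 0, 0, 0, 0, 0.25, 0])

```text
clock: 50.0
tool_pos: [529.9, 16.9, 49.0]
tool_rot: [[0.416, 0.0, -0.909], [0.909, -0.001, 0.416], [-0.0, -1.0, -0.001]]
contact_force: [-1.7, -2.9, 4.8]
gripper_width: 13.7
```

```bash
python3 -c "
from h import *
s=st();print(s['ft_torque'])"
```

```text
t 50.0 tcp [529.9  16.9  49. ] yaw 1.142 down [ 0.    -0.001 -1.   ] F [-1.7 -2.9  4.8] w 13.7 j [-0.21  0.69  0.19  1.98 -0.26  0.49  1.31]
[-0.70147494  0.25931557  0.08932698]
```

Call:
servo_tool(moves=[1, 0, 0, 0, 0, 0.1, 0, 1, 0, 0, 0, 0, 0.2, 0, 1, 0, 0, 0, 0, 0.3, 0, 1, 0, 0, 0, 0, 0.4, 0, 1, 0, 0, 0, 0, 0.5, 0])

```text
clock: 50.5
tool_pos: [530.0, 17.0, 49.0]
tool_rot: [[0.801, 0.001, -0.599], [0.599, -0.001, 0.801], [-0.0, -1.0, -0.001]]
contact_force: [-0.9, -2.6, 4.1]
gripper_width: 13.8
```

Call:
servo_tool(moves=[1, 0, 0, 0, 0, 0.1, 0, 1, 0, 0, 0, 0, 0.2, 0, 1, 0, 0, 0, 0, 0.3, 0, 1, 0, 0, 0, 0, 0.41, 0, 1, 0, 0, 0, 0, 0.41, 0])

```text
clock: 51.0
tool_pos: [530.3, 17.2, 49.0]
tool_rot: [[0.973, 0.001, -0.231], [0.231, -0.001, 0.973], [0.001, -1.0, -0.001]]
contact_force: [-0.8, -1.8, 5.4]
gripper_width: 13.7
```

```bash
python3 -c "
from h import *
s=st();print(s['ft_torque'])"
```

```text
t 51.0 tcp [530.3  17.2  49. ] yaw 0.233 down [ 0.001 -0.001 -1.   ] F [-0.8 -1.8  5.4] w 13.7 j [-0.37  0.73  0.44  1.99 -0.56  0.55  0.69]
[-0.58489607  0.30932006 -0.06630963]
```

Call:
servo_tool(moves=[0.15, 0, 0, 0, 0, 0, 0, 0.15, 0, 0, 0, 0, 0, 0, 0.15, 0, 0, 0, 0, 0, 0, 0.15, 0, 0, 0, 0, 0, 0, 0.15, 0, 0, 0, 0, 0, 0])

```text
clock: 51.5
tool_pos: [529.7, 18.0, 48.4]
tool_rot: [[0.972, -0.0, -0.234], [0.234, 0.0, 0.972], [-0.0, -1.0, 0.0]]
contact_force: [-0.3, 0.3, 0.4]
gripper_width: 40.0
```

Call:
servo_tool(moves=[0.15, 0, -0.03, 0, 0, 0, 0, 0.15, 0, -0.08, 0, 0, 0, 0, 0.15, 0, -0.13, -0.02, 0, 0, 0, 0.15, 0, -0.17, -0.07, 0, 0, 0, 0.15, 0, -0.2, -0.12, 0, 0, 0])

```text
clock: 52.0
tool_pos: [553.5, -77.8, 237.0]
tool_rot: [[0.972, 0.002, -0.237], [0.237, 0.001, 0.972], [0.002, -1.0, 0.0]]
contact_force: [0.7, 0.2, -0.1]
gripper_width: 39.8
```

Call:
servo_tool(moves=[0.15, 0.02, -0.04, -0.05, 0, 0, 0, 0.15, 0.04, -0.08, -0.1, 0, 0, 0, 0.15, 0.05, -0.1, -0.14, 0, 0, 0, 0.15, 0.05, -0.1, -0.14, 0, 0, 0, 0.15, 0.05, -0.1, -0.14, 0, 0, 0])

```text
clock: 52.5
tool_pos: [635.1, -207.7, 336.3]
tool_rot: [[0.973, 0.003, -0.229], [0.229, -0.004, 0.973], [0.002, -1.0, -0.005]]
contact_force: [-0.4, -0.1, -0.2]
gripper_width: 40.0
```

```bash
python3 seat.py w31.png
```

```text
t 52.5 tcp [ 635.1 -207.7  336.3] yaw 0.231 down [ 0.003 -0.004 -1.   ] F [-0.4 -0.1 -0.2] w 40.0 j [-0.06  0.62  0.64  1.27 -0.36  1.36  0.79]
5238 z [38.  39.5 41. ] y -152.9 151.8
-140 -28.8 29.7 z 39.6
-105 -21.5 22.0 z 39.5
-70 -21.6 22.1 z 39.6
-35 -21.6 22.0 z 39.5
0 -21.5 22.1 z 39.6
35 -21.9 22.2 z 39.5
70 -21.4 22.0 z 39.5
105 -21.6 22.2 z 39.6
140 -29.1 29.9 z 39.6
handle y -51.0 51.7 x 0.9
wing -1 [   0.3 -175.7] [13.8 44.5] angle from x axis -1.409
```

View pics/w31.png

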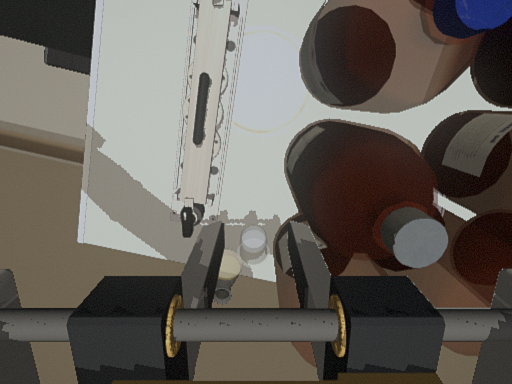

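Call:
servo_tool(moves=[0.15, -0.05, 0, 0.02, 0, 0, 0, 0.15, -0.09, 0, 0.05, 0, 0, 0, 0.15, -0.12, 0, 0.07, 0, 0, 0, 0.15, -0.12, 0, 0.07, 0, 0, 0, 0.15, -0.12, 0, 0.07, 0, 0, 0])

```text
clock: 53.05
tool_pos: [500.6, -160.2, 334.4]
tool_rot: [[0.972, 0.0, -0.236], [0.236, 0.002, 0.972], [0.001, -1.0, 0.002]]
contact_force: [0.1, -0.1, -0.3]
gripper_width: 40.3
```

Call:
servo_tool(moves=[0.15, 0, 0, 0, 0, 0, 0, 0.15, 0, 0, 0, 0, 0, 0, 0.15, 0, 0, 0, 0, 0, 0, 0.15, 0, 0, 0, 0, 0, 0, 0.15, 0, 0, 0, 0, 0, 0])

```text
clock: 53.55
tool_pos: [501.3, -162.7, 334.4]
tool_rot: [[0.972, -0.0, -0.234], [0.234, -0.0, 0.972], [-0.0, -1.0, -0.0]]
contact_force: [-0.6, -0.2, 0.5]
gripper_width: 39.9
```

```bash
python3 seat.py w32.png; python3 -c "
import cv2;p=cv2.imread('pics/w32.png');cv2.imwrite('pics/w32c.png',cv2.resize(p[0:260,130:330],None,fx=2.3,fy=2.3,interpolation=2))"
```

```text
t 53.55 tcp [ 501.3 -162.7  334.4] yaw 0.236 down [-0. -0. -1.] F [-0.6 -0.2  0.5] w 39.9 j [-0.22  0.38  0.69  1.67 -0.25  1.19  0.77]
4679 z [38.1 39.6 41.1] y -152.1 152.2
-140 -29.2 28.9 z 39.6
-105 -21.9 21.9 z 39.6
-70 -21.9 21.9 z 39.6
-35 -21.9 21.9 z 39.6
0 -21.9 21.7 z 39.6
35 -22.0 21.8 z 39.6
70 -22.0 22.1 z 39.6
105 -22.0 22.0 z 39.5
140 -29.6 29.9 z 39.7
handle y -50.7 51.7 x -0.5
wing 1 [1.000e-01 1.748e+02] [14.  45.1] angle from x axis -1.41
wing -1 [   0.5 -175.4] [13.1 44.5] angle from x axis -1.398
```

View pics/w32c.png

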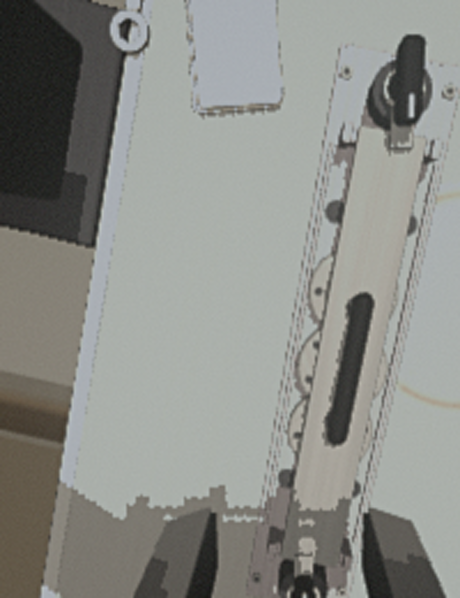

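Call:
servo_tool(moves=[0.15, 0.002, 0.02, -0.045, 0, 0, 0, 0.15, 0.005, 0.05, -0.09, 0, 0, 0, 0.15, 0.008, 0.09, -0.135, 0, 0, 0, 0.15, 0.01, 0.13, -0.178, 0, 0, 0, 0.15, 0.01, 0.175, -0.179, 0, 0, 0])

```text
clock: 54.1
tool_pos: [552.6, -336.2, 172.4]
tool_rot: [[0.973, 0.004, -0.231], [0.231, -0.005, 0.973], [0.002, -1.0, -0.006]]
contact_force: [0.9, -0.8, 0.4]
gripper_width: 39.9
```

Call:
servo_tool(moves=[0.15, 0, 0, 0, 0, 0, 0, 0.15, 0, 0, 0, 0, 0, 0, 0.15, 0, 0, 0, 0, 0, 0, 0.15, 0, 0, 0, 0, 0, 0, 0.15, 0, 0, 0, 0, 0, 0])

```text
clock: 54.6
tool_pos: [552.8, -330.1, 174.5]
tool_rot: [[0.972, 0.003, -0.235], [0.235, -0.001, 0.972], [0.003, -1.0, -0.002]]
contact_force: [-0.4, -0.2, -0.2]
gripper_width: 40.1
```

```bash
python3 -c "
from h import *
st();go([552.8,-334.2,48],0.235)"
```

```text
t 54.6 tcp [ 552.8 -330.1  174.5] yaw 0.237 down [ 0.003 -0.001 -1.   ] F [-0.4 -0.2 -0.2] w 40.1 j [ 0.16  0.71  0.58  1.57 -0.44  0.99  1.12]
shift [-0.0013  0.1265 -0.0038] rot [0.0017 0.0024 0.0028]
```

Call:
servo_tool(moves=[0.15, -0.001, 0.04, -0.003, 0, 0, 0, 0.15, -0.001, 0.08, -0.003, 0, 0, 0, 0.15, -0.001, 0.11, -0.003, 0, 0, 0, 0.15, -0.001, 0.126, -0.003, 0, 0, 0, 0.15, -0.001, 0.126, -0.003, 0, 0, 0])

```text
clock: 55.1
tool_pos: [550.7, -332.6, 45.1]
tool_rot: [[0.972, -0.002, -0.234], [0.234, 0.002, 0.972], [-0.002, -1.0, 0.002]]
contact_force: [0.5, 0.6, -0.6]
gripper_width: 40.1
```

Call:
servo_tool(moves=[1, 0, 0, 0, 0, 0, 0, 1, 0, 0, 0, 0, 0, 0, 1, 0, 0, 0, 0, 0, 0, 1, 0, 0, 0, 0, 0, 0, 1, 0, 0, 0, 0, 0, 0], newtons=15)

```text
clock: 55.6
tool_pos: [552.7, -334.0, 47.7]
tool_rot: [[0.972, 0.003, -0.234], [0.234, -0.001, 0.972], [0.002, -1.0, -0.002]]
contact_force: [1.7, 0.8, 6.3]
gripper_width: 13.4
```

Call:
servo_tool(moves=[1, 0, 0, 0, 0, 0.03, 0, 1, 0, 0, 0, 0, 0.06, 0, 1, 0, 0, 0, 0, 0.09, 0, 1, 0, 0, 0, 0, 0.12, 0, 1, 0, 0, 0, 0, 0.14, 0])

```text
clock: 56.1
tool_pos: [552.8, -334.1, 47.7]
tool_rot: [[0.995, 0.003, -0.096], [0.096, -0.001, 0.995], [0.003, -1.0, -0.001]]
contact_force: [1.6, -0.0, 6.3]
gripper_width: 13.9
```

```bash
python3 -c "
from h import *
s=st();print(s['ft_torque'])"
```

```text
t 56.1 tcp [ 552.8 -334.1   47.7] yaw 0.096 down [ 0.003 -0.001 -1.   ] F [ 1.6 -0.   6.3] w 13.9 j [ 0.2   0.87  0.52  1.66 -0.58  0.77  1.09]
[ 0.06924962 -0.13106192  0.0906344 ]
```

Call:
servo_tool(moves=[0.15, 0, 0, 0, 0, 0, 0, 0.15, 0, 0, 0, 0, 0, 0, 0.15, 0, 0, 0, 0, 0, 0, 0.15, 0, 0, 0, 0, 0, 0, 0.15, 0, -0.03, 0, 0, 0, 0])

```text
clock: 56.6
tool_pos: [548.8, -331.5, 72.9]
tool_rot: [[0.995, -0.007, -0.096], [0.096, 0.004, 0.995], [-0.006, -1.0, 0.005]]
contact_force: [0.5, 0.6, 0.3]
gripper_width: 39.3
```

Call:
servo_tool(moves=[0.15, 0, -0.04, 0, 0, 0, 0, 0.15, 0, -0.09, 0, 0, 0, 0, 0.15, 0, -0.12, 0, 0, 0, 0, 0.15, 0, -0.12, 0, 0, 0, 0, 0.15, 0, -0.12, 0, 0, 0, 0])

```text
clock: 57.1
tool_pos: [551.4, -333.5, 196.6]
tool_rot: [[0.995, 0.001, -0.096], [0.096, 0.0, 0.995], [0.001, -1.0, 0.0]]
contact_force: [0.1, -0.2, -0.0]
gripper_width: 39.5
```

```bash
python3 seat.py w33.png; python3 -c "
from h import *
st();go([529.9,17.6,190],0.225)"
```

```text
t 57.1 tcp [ 551.4 -333.5  196.6] yaw 0.096 down [ 0.001  0.    -1.   ] F [ 0.1 -0.2 -0. ] w 39.5 j [ 0.14  0.7   0.64  1.55 -0.46  1.05  1.  ]
5603 z [38.3 39.6 40.8] y -153.4 3.8
-140 -29.9 29.9 z 39.6
-105 -21.6 21.3 z 39.5
-70 -22.1 21.7 z 39.5
-35 -21.8 21.8 z 39.7
0 -21.3 21.8 z 39.5
handle y -52.1 -2.6 x -0.2
wing -1 [  -0.3 -175.7] [13.6 44.1] angle from x axis -1.532
t 57.15 tcp [ 550.9 -332.9  195.4] yaw 0.096 down [-0.001  0.001 -1.   ] F [-1.1 -0.5 -0.5] w 40.1 j [ 0.14  0.7   0.64  1.55 -0.46  1.05  1.  ]
shift [0.0128 0.0059 0.3509] rot [-0.0015 -0.1288 -0.001 ]
```

Call:
servo_tool(moves=[0.15, 0.003, 0, 0.048, 0, -0.03, 0, 0.15, 0.005, 0, 0.096, 0, -0.06, 0, 0.15, 0.008, 0, 0.144, 0, -0.09, 0, 0.15, 0.01, 0, 0.192, 0, -0.13, 0, 0.15, 0.013, 0, 0.24, 0, -0.13, 0])

```text
clock: 57.65
tool_pos: [539.6, -91.3, 194.6]
tool_rot: [[0.974, -0.004, -0.225], [0.225, 0.001, 0.974], [-0.003, -1.0, 0.001]]
contact_force: [1.7, 0.2, -0.4]
gripper_width: 39.5
```

Call:
servo_tool(moves=[0.15, 0.015, 0, 0.048, 0, 0, 0, 0.15, 0.015, 0, 0.096, 0, 0, 0, 0.15, 0.015, 0, 0.108, 0, 0, 0, 0.15, 0.015, 0, 0.108, 0, 0, 0, 0.15, 0.015, 0, 0.108, 0, 0, 0])

```text
clock: 58.15
tool_pos: [531.4, 13.5, 195.7]
tool_rot: [[0.975, -0.001, -0.223], [0.223, -0.002, 0.975], [-0.001, -1.0, -0.001]]
contact_force: [0.7, 0.7, -0.8]
gripper_width: 40.0
```

Call:
servo_tool(moves=[0.15, 0, 0, 0, 0, 0, 0, 0.15, 0, 0, 0, 0, 0, 0, 0.15, 0, 0, 0, 0, 0, 0, 0.15, 0, 0, 0, 0, 0, 0, 0.15, 0, 0, 0, 0, 0, 0])

```text
clock: 58.65
tool_pos: [531.8, 14.7, 196.4]
tool_rot: [[0.975, 0.0, -0.223], [0.223, -0.0, 0.975], [0.0, -1.0, -0.0]]
contact_force: [0.7, -0.2, -0.1]
gripper_width: 40.1
```

```bash
python3 seat.py w34.png; python3 -c "
from h import *
st();go([529.9,17.6,48],0.225)"
```

```text
t 58.65 tcp [531.8  14.7 196.4] yaw 0.225 down [ 0. -0. -1.] F [ 0.7 -0.2 -0.1] w 40.1 j [-0.52  0.54  0.66  1.86 -0.42  0.89  0.57]
4870 z [38.4 39.6 40.8] y -132.9 152.5
-105 -21.8 22.0 z 39.6
-70 -21.8 21.9 z 39.6
0 -21.8 21.9 z 39.6
35 -21.8 21.9 z 39.7
70 -21.9 22.1 z 39.5
105 -21.9 21.8 z 39.7
140 -29.9 30.0 z 39.6
handle y -49.8 52.0 x -0.2
wing 1 [ -0.  176.3] [13.8 44.5] angle from x axis -1.407
t 58.7 tcp [531.7  14.9 196.4] yaw 0.226 down [ 0.  0. -1.] F [0.1 0.2 0.8] w 39.8 j [-0.52  0.54  0.66  1.86 -0.42  0.89  0.57]
shift [-0.0012  0.1484  0.0031] rot [-0.      0.0006  0.    ]
```

Call:
servo_tool(moves=[0.15, -0.001, 0.04, 0.003, 0, 0, 0, 0.15, -0.001, 0.085, 0.003, 0, 0, 0, 0.15, -0.001, 0.125, 0.003, 0, 0, 0, 0.15, -0.001, 0.148, 0.003, 0, 0, 0, 0.15, -0.001, 0.148, 0.003, 0, 0, 0])

```text
clock: 59.2
tool_pos: [527.7, 17.9, 45.7]
tool_rot: [[0.975, -0.006, -0.224], [0.224, -0.0, 0.975], [-0.006, -1.0, 0.001]]
contact_force: [0.4, -0.6, -0.2]
gripper_width: 40.1
```

Call:
servo_tool(moves=[1, 0, 0, 0, 0, 0, 0, 1, 0, 0, 0, 0, 0, 0, 1, 0, 0, 0, 0, 0, 0, 1, 0, 0, 0, 0, 0, 0, 1, 0, 0, 0, 0, 0, 0], newtons=15)

```text
clock: 59.7
tool_pos: [530.1, 17.8, 49.6]
tool_rot: [[0.975, 0.001, -0.224], [0.224, 0.001, 0.975], [0.001, -1.0, 0.0]]
contact_force: [-1.5, -0.4, 6.8]
gripper_width: 13.8
```

Call:
servo_tool(moves=[1, 0, 0, 0, 0, 0.03, 0, 1, 0, 0, 0, 0, 0.06, 0, 1, 0, 0, 0, 0, 0.09, 0, 1, 0, 0, 0, 0, 0.11, 0, 1, 0, 0, 0, 0, 0.13, 0])

```text
clock: 60.2
tool_pos: [530.3, 17.8, 49.6]
tool_rot: [[0.995, 0.001, -0.095], [0.095, 0.001, 0.995], [0.001, -1.0, 0.0]]
contact_force: [-2.9, -0.5, 6.1]
gripper_width: 13.5
```

Call:
servo_tool(moves=[0.15, 0, 0, 0, 0, 0, 0, 0.15, 0, 0, 0, 0, 0, 0, 0.15, 0, 0, 0, 0, 0, 0, 0.15, 0, 0, 0, 0, 0, 0, 0.15, 0, -0.03, 0, 0, 0, 0])

```text
clock: 60.7
tool_pos: [527.5, 18.1, 76.1]
tool_rot: [[0.995, -0.006, -0.096], [0.096, -0.0, 0.995], [-0.006, -1.0, 0.0]]
contact_force: [-0.1, 0.0, 0.8]
gripper_width: 39.8
```

Call:
servo_tool(moves=[0.15, 0, -0.05, 0, 0, 0, 0, 0.15, 0, -0.1, -0.02, 0, 0, 0, 0.15, 0, -0.15, -0.06, 0, 0, 0, 0.15, 0, -0.2, -0.1, 0, 0, 0, 0.15, 0, -0.22, -0.14, 0, 0, 0])

```text
clock: 61.2
tool_pos: [542.2, -101.9, 286.0]
tool_rot: [[0.995, 0.002, -0.098], [0.098, 0.001, 0.995], [0.002, -1.0, 0.0]]
contact_force: [1.4, 0.5, -0.7]
gripper_width: 39.6
```

Call:
servo_tool(moves=[0.15, -0.02, 0, -0.02, 0, 0, 0, 0.15, -0.03, -0.01, -0.03, 0, 0, 0, 0.15, -0.03, -0.01, -0.03, 0, 0, 0, 0.15, -0.03, -0.01, -0.03, 0, 0, 0, 0.15, -0.03, -0.01, -0.03, 0, 0, 0])

```text
clock: 61.7
tool_pos: [515.1, -132.4, 292.7]
tool_rot: [[0.995, -0.001, -0.099], [0.099, 0.001, 0.995], [-0.001, -1.0, 0.001]]
contact_force: [0.4, 0.9, -0.5]
gripper_width: 40.2
```

```bash
python3 seat.py w35.png
python3 - <<'E'
from h import *
p,d=eyes.read_camera('side');cv2.imwrite('pics/s35.png',cv2.resize(p[170:280,220:400],None,fx=4,fy=4,interpolation=2));st()
E
```

```text
t 61.7 tcp [ 515.1 -132.4  292.7] yaw 0.099 down [-0.001  0.001 -1.   ] F [ 0.4  0.9 -0.5] w 40.2 j [-0.32  0.44  0.78  1.73 -0.34  1.11  0.66]
5288 z [38.2 39.6 41. ] y -153.3 151.9
-140 -29.3 28.7 z 39.5
-105 -21.1 22.0 z 39.6
-70 -21.9 21.4 z 39.6
-35 -22.0 22.1 z 39.4
0 -21.7 21.8 z 39.6
35 -21.5 22.0 z 39.7
70 -21.4 21.9 z 39.7
105 -21.4 21.9 z 39.6
140 -29.5 29.8 z 39.6
handle y -50.4 51.3 x -0.4
wing 1 [  0.2 175.3] [14.  45.6] angle from x axis -1.549
wing -1 [  -0.2 -173.1] [12.4 40.5] angle from x axis -1.525
t 61.8 tcp [ 515.  -133.   292.7] yaw 0.099 down [-0.001  0.    -1.   ] F [-0.  -0.3  0.1] w 39.9 j [-0.32  0.44  0.78  1.73 -0.34  1.11  0.66]
```

View pics/w35.png

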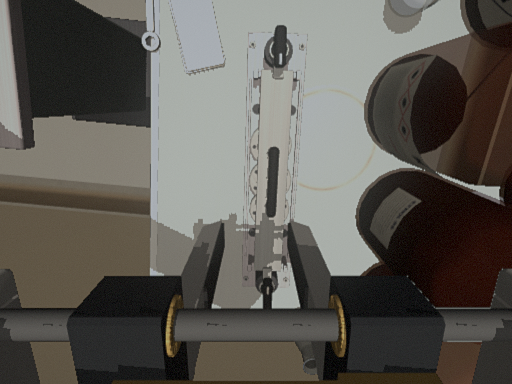

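View pics/s35.png

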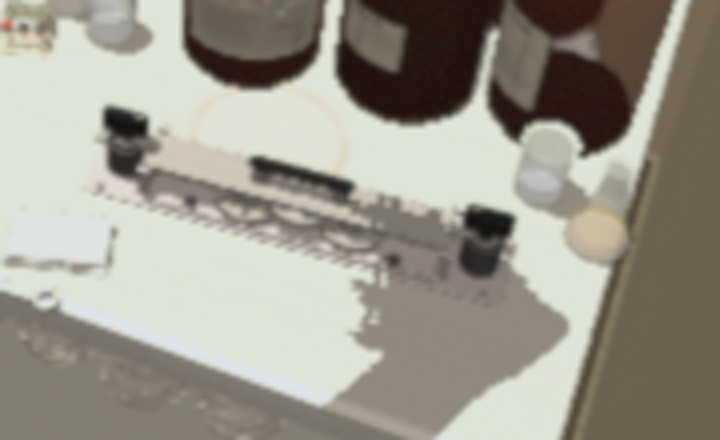

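```bash
python3 -c "
from h import *
print(arm.hand_in());st()"
```

```text
the job is handed in; nothing more can be done
None
the job is handed in; nothing more can be done
```

The job is done and handed in at about 62 s. All three loose steel flanges (two hub up, one hub down) are packed in the carrier, the hold-down bar is on the row, and both latches are turned over it. I left the turquoise look-alike alone.

**Flanges:** the last direct measurement, before the bar went on, put them at carrier x, y of (−2.9, 47.3), (−2.2, −4.0) and (−0.4, −55.6) mm. The neighbours are 51.3 and 51.6 mm apart, tops about 31.3 mm. After that only their edges show beside the bar, and those still look in place.

**Bar:** it lies level at about 39.6 mm top height, centred to within about 1 mm and in line with the carrier.

**Latches:** both wings are at about 1.53–1.55 rad from the carrier's x axis. They measured about 0.25 rad at the start, where the description gives 0 to 0.15, so I allow for an offset of about 0.12 rad. That puts both joints at about 1.4 rad, past the click. I turned each a little further to be sure.

**Glassware:** the flask and beaker were upright in the last side picture, and I did nothing near them.

These did not go as described:
- **Fingertip offset:** the tips actually stand about 8 mm behind the TCP, not 22 mm ahead of it. My first grasp closed on nothing for that reason. I found the true offset by touching the bench lightly, and used it from then on.
- **Knock in the carrier:** flange_up_1 was shifted about 5 mm after I placed it, probably the announced knock. I placed the hub-down flange to suit its new position.

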